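# Press a shield can onto a transformer and hold the press down

### The arm

A 7-joint arm with a two-finger parallel gripper is mounted at the origin on the work surface. World frame = base frame: x ahead of the robot, y to its left, z up, the work surface at z = 0. Lengths are in mm, angles in rad, forces in N, time in s.
With the tool pointing down it reaches from about 400 to 900 mm from the base axis. Payload 5.5 kg.
Tool frame: the origin (TCP) lies on the mounting face of the last link; the fingertips stand 173 mm ahead of it and the grasp point (between the pads) lies 155 mm ahead of it; z points along the fingers, y is the direction in which the jaws open and shut (so a half turn about z gives the same grasp; the last joint's range is limited). The gripper opens to 85 mm and grips with 20 to 120 N. Pads are 22 mm wide; open, the fingers measure 114 mm over their backs; the gripper's body (76 mm by 85 mm) begins 54 mm behind the grasp point. The pads swing forward as they close: fully open they stand 13 mm farther back than shut.
Start: joints at [1.559, 0.501, -0.427, 1.55, 0.221, 1.138, -0.21], TCP at [176.407, -625.601, 404.71] pointing down, gripper open.
Joint ranges: [-2.88, 2.88], [-0.31, 2.03], [-1.54, 1.56], [0.2, 2.42], [-1.41, 4.55], [0.19, 2.02], [-2.57, 2.57]. Speed limits (rad/s): [2.57, 2.57, 3.14, 3.14, 3.14, 3.14, 3.14].

### API

Orientations are given as a unit quaternion [w, x, y, z].
In Python, from cell import arm, viewer gives the robot as it stands.
- The arm moves only by the tool carry_out, never from a script. Its argument "increments" is a list of rows, each an object with "travel": the shift along the tool's x, y, z in m, a list of three; "rot": the turn, a rotation vector about the tool's x, y, z in rad, a list of three. A call has 1 to 20 rows; each row shifts and turns the commanded pose from where the row before left it, along the tool's axes as they then stand; what a row does not reach is not made up. A row lasts 1/8 s, in which the tool goes at most 62.5 mm and 10.7 degrees, less where a joint would pass 70% of its speed; a pose out of reach is approached as far as the arm can. A call is refused whole if a number of a shift passes 0.0625 or a number of a turn 0.188, either way. A call with a gripper value outside its range is refused whole. "fingers" is the closure, from 0 (fully open) to 1 (shut), set as the call begins (left out, the last holds). The fingers move at their own pace and stop on an object; "force" is the grip in N (left out, the last holds). Time passes only in rows, so rows that do not move let the fingers close. It gives the time, the measured TCP pose, the force and the opening at its end, in the units of the state.
- arm.sense(): the state, without advancing time (a new reading comes with each control period).
- viewer.camera(name): name is "scene" or "top" or "wrist"; returns a dict with "pixels" (420x560x3 uint8, red, green, blue), "vertical_fov" (degrees; the focal length in pixels is half the picture's height over the tangent of half this angle, whatever the lens; pixels are square), "cx", "cy" (the principal point, pixels), "k1" (the pictures are not rectified: a ray, as slopes to the right and down, at radius r is drawn at 1 + k1 r^2 times it, then the intrinsics apply), "R" (3x3) and "t" (3): a world point X has camera coordinates R X + t; the wrist camera has in their place "hand_eye" (4x4, takes a point from camera to tool coordinates, whose origin is the TCP and whose axes are the flange's). Camera axes: x right, y down, z forward; pixel columns grow to the right and rows downward; lengths in mm; the calibration is good to about 2 mm. A picture is of the moment at which its call begins: read the wrist's pose just before it. There is no depth.
- arm.close_job(): hands the job in, once; it reports no verdict.
Trained networks look in the newest picture that a camera, given by its name, has taken for a name from the list of things; names that differ only in an ending like _2 or _b are one class to them, and where a whole thing is asked for, a point or a joint stands for the part that bears it (a point fixed in the world has none). Each returns a list of dicts, best first, with "p" (0 to 1); they miss things now and then, are a little off and sometimes report something else, mostly with a low value. They report only what shows in the picture. A call takes as long as a camera call. They do not tell look-alikes from the thing itself.
- viewer.masks_of(camera, name): "region" (420x560 bool, what is visible of it) and "rect" ([left, top, right, bottom] in pixels, round what is visible of it).
The state is a dict: "clock": time; "joints": joint angles; "qd": joint speeds; "tau": joint torques, N m; "tool_pos": TCP position; "tool_rot": TCP orientation; "contact_force": force on the tool from outside, world axes, zero at the start; "torque": the same for the moment, N m; "gripper_width": finger opening in mm.
Only numpy, scipy, OpenCV 4.12 (cv2) and the standard library are available. Lean on these libraries where they do the work, as an engineer would, in place of code of your own. Each camera call takes 0.05 s, during which the arm holds its last target.

### The job

Turn the open-topped metal shield can over, so that it stands mouth-down on the small circuit board in the lever press, covering the transformer, centred and square with the board, and let go of it. Then pull the press's crossbar down until the spring shoe bears on the can and is pushed in about half of its 10 mm travel, never to its stop, and keep it there for at least three seconds while the adhesive pad grips. Finish while still holding the lever down like that, and leave the other things on the bench where they are.

Things in the scene. Friction and masses are not known exactly. Their poses are not given: they have to be found in the camera images.
- can_center (a point): Shield can: square sheet-metal cup, 46 x 46 mm outside, 52 mm deep, walls and closed end 2.5 mm, 90 to 140 g. The point is its middle, half-way up. z points from the closed end to the open mouth; it starts mouth-up on the bench (z up, point 26 mm high). x and y are square to its side walls. It also rests steadily on any side (point then 23 mm high).
- can_mouth (a point): Centre of the can's open mouth, in the plane of its rim, 26 mm from its middle along its z; axes as the can's.
- can: The shield can; origin at the middle of its closed end's outer face, axes as can_center.
- nest (a point): Where the can's mouth goes: middle of the top of a circuit board (62 mm square, 19 mm above the bench) in the lever press; a square tinned track shows where the rim stands. The can's walls lie along x and y of this frame, any of the four ways round; its middle is then 45 mm, its closed end 71 mm above the bench. x points to the press's column (behind), y left, z up.
- press: The lever press, bolted down; origin on the bench under the nest, axes as nest. Grey base 120 mm wide, 12 mm thick, from 80 mm in front of the nest to 125 mm behind. A transformer, 30 mm square, stands in the middle of the board, 39 mm above it: the can goes over it with 5 mm to spare all round. Nest plate 66 mm square. The nest is open in front and at both sides.
- pivot (a point): Middle of the lever's pivot axis, 85 mm behind the nest and 78 mm above the bench, between two column cheeks (42 mm wide together, 95 mm high above the bench, their front faces 70 mm behind the nest). Axes as nest: the axis runs along y.
- lever: The press's lever: light metal arm, 160 mm long, 14 x 20 mm, from the pivot to the crossbar, carrying the spring shoe under it. Origin on the pivot axis, axes as crossbar.
- crossbar (a point): Middle of the lever's round crossbar, along y, 130 mm long, 14 mm thick, with 18 mm rubber grips from 14 to 64 mm either side; the lever's arm (14 mm wide) joins it in the middle. In this frame the pivot axis lies at x = +165, z = -34 mm. Released: 234 mm above the bench, 148 mm behind the nest. With the lever level and the shoe half in: 112 mm above the bench, 80 mm in front of the nest.
- lever_angle (a joint): Angle of the lever, rad: 0 = released, standing up and leaning back a little; 1.75 = pulled over the front and down to level; end stop 1.84. A return spring lifts it whenever it is let go. At level it takes about 3 N at the crossbar against this spring alone, about 9 N in all with the shoe half pushed in on the can.
- shoe: The spring shoe: round rubber pad, 28 mm across, on a steel rod with a coil spring, under the lever's arm, straight above the nest when the lever is level. Its rod with a collar rises out of the top of the arm as the shoe is pushed in. Origin at the middle of the pad's face.
- shoe_travel (a joint): How far the spring shoe is pushed in, m: 0 = fully out, 0.010 = at its stop, half = 0.005. It starts at 4 N and adds 1.6 N per mm (12 N on the can at half). On a can in the nest it first touches at a lever angle of about 1.69 rad; each further mm takes about 0.012 rad, or 2 mm at the crossbar.
- knob: Leave alone: turned aluminium knob, 48 mm across, 22 mm high, standing on the bench; origin under its middle.
- driver: Leave alone: screwdriver lying on the bench beyond the work.
- spray: Leave alone: spray can, 52 mm across, 160 mm high; origin under its middle.
- bin: Leave alone: black open parts bin, 100 x 140 x 55 mm high; origin under its middle.
There are look-alikes about, which are no part of the job. Of the things shaped like the can, the bare steel one is meant.

How it is judged (in metres and radians):
On the way, in this order (a step that is already met when the one before it is completed fails the run):
1. the can stands mouth-down on the board over the transformer, centred and square, let go (angle between can's own z axis and vertical above 3.04 rad and height (world z) of can_mouth below 0.0225 m and horizontal distance between can_mouth and nest below 0.006 m and (angle between the x axis of can and the x axis of nest, either way round below 0.15 rad or angle between the x axis of can and the y axis of nest, either way round below 0.15 rad) and contact force between each of the arm, the fingers and can below 0.2 N and value of joint shoe_travel below 0.001 m), for 0.2 s.
2. the shoe is kept half pushed in on the can for three seconds (value of joint shoe_travel between 0.003 and 0.007 m and contact force between shoe and can above 5 N), for 3 s.
At the end, for the whole second after the job is handed in: The can stands mouth-down on the board over the transformer, centre within 6 mm, walls within 8 degrees of square, touched by the shoe only; the robot still holds the lever down with the spring shoe pushed in 3 to 7 mm on the can, through the last second (all of step 2 and contact force between any of the fingers, the arm and lever above 4 N and contact force between each of the arm, the fingers and can below 0.2 N and angle between can's own z axis and vertical above 3.04 rad and height (world z) of can_mouth below 0.0225 m and horizontal distance between can_mouth and nest below 0.006 m and (angle between the x axis of can and the x axis of nest, either way round below 0.15 rad or angle between the x axis of can and the y axis of nest, either way round below 0.15 rad) and linear speed of can below 0.02 m/s); the arm keeps its last pose, push and grip.
It fails at once if the shoe is driven to its stop (value of joint shoe_travel above 0.0093 m).
It fails at once if the knob is disturbed (distance of knob from where it was at the start of the episode above 0.02 m).
It fails at once if the screwdriver is disturbed (distance of driver from where it was at the start of the episode above 0.03 m).
It fails at once if the spray can is disturbed or knocked over (distance of spray from where it was at the start of the episode above 0.02 m or angle between spray's own z axis and vertical above 0.5 rad).
It fails at once if the bin is disturbed (distance of bin from where it was at the start of the episode above 0.02 m).
It also fails if it takes over 72 s, if anything falls off the work surface, if the arm or the gripper's body presses on something with over 40 N, if the wrist force passes 120 N, or if a joint passes its speed limit or range.

## Working session

There is one attempt and no reset: what is moved stays moved. The work goes in short steps, Python scripts to look and compute and a tool call to move; the robot and the scene stay as the last step left them, time stands still between calls to the robot, and variables do not carry over. Pictures are saved under pics/ and viewed, and the job is handed in when it is done.

Besides the shell and the picture viewer there is one more tool, called after "Emit:" as name(argument=value, ...) on one line, values as JSON. carry_out: Moves the arm, as the interface text tells. Its arguments: {"type":"object","properties":{"increments":{"type":"array"},"fingers":{"type":"number"},"force":{"type":"number"}},"required":["increments"]}

```bash
ls; mkdir -p pics; python3 - <<'E'
from cell import arm, viewer
import cv2
print(arm.sense())
for n in ("scene","top","wrist"):
    c=viewer.camera(n); cv2.imwrite(f"pics/a_{n}.png",c["pixels"][:,:,::-1])
    print(n,{k:v for k,v in c.items() if k!="pixels"})
E
```

```text
pics
{'clock': 0.0, 'joints': array([ 1.55924364,  0.50184866, -0.42677825,  1.55145436,  0.22080055,
        1.1382873 , -0.21030089]), 'qd': array([-0.00011003,  0.00098874,  0.00052309,  0.00013738, -0.00174928,
        0.00043657,  0.00178162]), 'tau': array([ 3.48387966e-04, -5.69516587e+01, -5.81640109e+00, -2.80946732e+01,
        1.05935137e-02,  1.19548404e-02, -9.43496929e-06]), 'tool_pos': array([ 176.19440581, -625.29474003,  403.65554841]), 'tool_rot': array([-9.65735464e-04,  9.90575241e-01,  1.36966236e-01, -1.02246378e-04]), 'contact_force': array([ 0.81101521, -0.07317639,  0.48421114]), 'torque': array([-0.04430494, -0.0073499 , -0.05316202]), 'gripper_width': 85.57208084088431}
scene {'vertical_fov': 53.48505122669945, 'cx': 275.8964546492649, 'cy': 207.2149550885248, 'k1': 0.01092869660215522, 'R': array([[ 0.66254327,  0.74902237,  0.00137877],
       [ 0.53979484, -0.47619453, -0.69416158],
       [-0.51928599,  0.46065634, -0.71981789]]), 't': array([-444.13690194, -207.10167551, 1555.16717527])}
top {'vertical_fov': 52.860586512450716, 'cx': 277.0762195371789, 'cy': 206.89662787767332, 'k1': -0.05245360850440909, 'R': array([[-0.00800735, -0.99991611,  0.01018136],
       [-0.99303986,  0.00675501, -0.1175849 ],
       [ 0.11750626, -0.01105204, -0.99301064]]), 't': array([  28.53746139,  641.93967599, 1195.13582454])}
wrist {'vertical_fov': 63.08865150735924, 'cx': 282.80939608125163, 'cy': 204.61377389003968, 'k1': -0.06097690263202918, 'hand_eye': array([[-7.99697405e-04, -9.52934131e-01, -3.03176357e-01,
         7.74340143e+01],
       [ 9.99999244e-01, -1.04536468e-03,  6.48028387e-04,
         4.68244046e-01],
       [-9.34458224e-04, -3.03175609e-01,  9.52934246e-01,
         3.09253706e+01],
       [ 0.00000000e+00,  0.00000000e+00,  0.00000000e+00,
         1.00000000e+00]])}
```

View pics/a_scene.png

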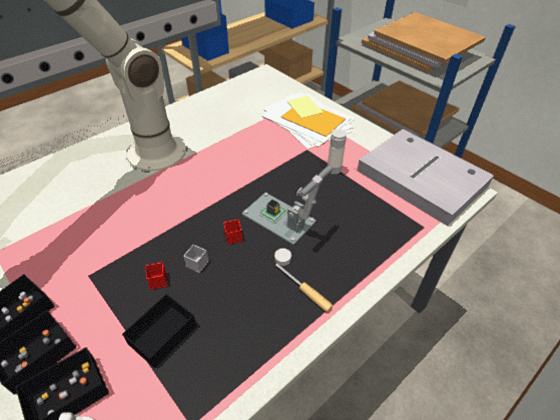

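View pics/a_top.png

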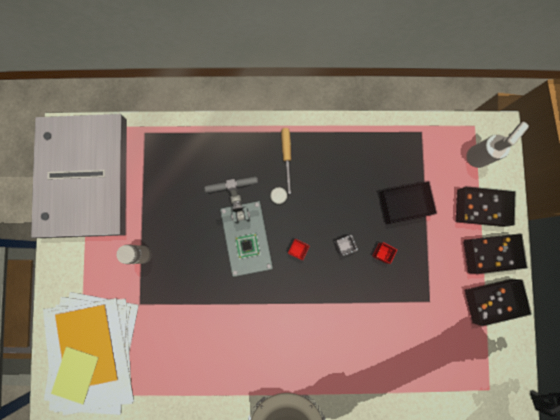

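View pics/a_wrist.png

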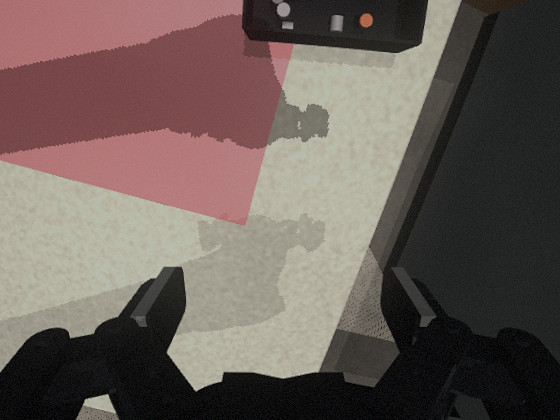

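```bash
cat > h.py <<'E'
import numpy as np, cv2
from scipy.spatial.transform import Rotation as Rn
from cell import arm, viewer
def K(c):
    f=c["pixels"].shape[0]/2/np.tan(np.radians(c["vertical_fov"])/2)
    return np.array([[f,0,c["cx"]],[0,f,c["cy"]],[0,0,1.]]), np.array([c["k1"],0,0,0,0.])
def pose(s=None):
    s=s or arm.sense(); q=s["tool_rot"]; T=np.eye(4)
    T[:3,:3]=Rn.from_quat([q[1],q[2],q[3],q[0]]).as_matrix(); T[:3,3]=s["tool_pos"]; return T
def cam(n):
    s=arm.sense(); c=viewer.camera(n)
    if n=="wrist":
        M=np.linalg.inv(pose(s)@c["hand_eye"]); c["R"]=M[:3,:3]; c["t"]=M[:3,3]
    return c
def proj(c,X):
    k,d=K(c); X=np.atleast_2d(X).astype(float)
    return cv2.projectPoints(X,cv2.Rodrigues(c["R"])[0],c["t"],k,d)[0][:,0]
def ray(c,uv):
    k,d=K(c); p=cv2.undistortPoints(np.atleast_2d(uv).astype(float)[:,None],k,d)[:,0]
    D=np.c_[p,np.ones(len(p))]@c["R"]; return -c["R"].T@c["t"], D/np.linalg.norm(D,axis=1)[:,None]
def onz(c,uv,z):
    o,D=ray(c,uv); return o+D*((z-o[2])/D[:,2])[:,None]
def save(c,name,crop=None,scale=1,pts=None):
    im=c["pixels"][:,:,::-1].copy()
    if crop: x0,y0,x1,y1=crop; im=im[y0:y1,x0:x1]
    else: x0=y0=0
    im=cv2.resize(im,None,fx=scale,fy=scale,interpolation=cv2.INTER_CUBIC)
    if pts is not None:
        for p in np.atleast_2d(pts): cv2.circle(im,(int((p[0]-x0+.5)*scale),int((p[1]-y0+.5)*scale)),2,(255,0,255),-1)
    cv2.imwrite(f"pics/{name}.png",im)
def boxpts(xy,yaw,z0,z1,h=23):
    c,s=np.cos(yaw),np.sin(yaw)
    return np.array([[xy[0]+c*a*h-s*b*h,xy[1]+s*a*h+c*b*h,z] for z in (z0,z1) for a,b in((-1,-1),(1,-1),(1,1),(-1,1))])
E
python3 - <<'E'
from h import *
for n in ("top","scene"):
    c=cam(n)
    for name,z in (("can",52),("nest",19),("press",12),("lever",240),("knob",22),("driver",10),("spray",160),("bin",55)):
        for m in viewer.masks_of(n,name)[:3]:
            r=m["rect"]; ys,xs=np.nonzero(m["region"]); ce=(xs.mean(),ys.mean())
            print(n,name,round(m["p"],2),r,onz(c,ce,z)[0].round(), len(xs))
    if n=="top": save(c,"b_top",(195,160,410,300),3.6)
    else: save(c,"b_scene",(120,120,360,360),2.4)
E
```

```text
top can 0.85 [289.3, 238.7, 308.7, 261.8] [519. -37.  52.] 270
top can 0.82 [334.1, 234.3, 354.6, 257.2] [ 530. -170.   52.] 288
top can 0.64 [372.2, 239.3, 396.5, 264.6] [ 508. -282.   52.] 366
top nest 0.84 [204.7, 179.7, 268.7, 273.5] [578. 121.  19.] 3467
top press 0.61 [204.0, 175.2, 277.3, 277.3] [578. 122.  12.] 3362
top lever 0.67 [208.2, 174.7, 253.0, 224.2] [657. 133. 240.] 651
top knob 0.45 [270.2, 189.4, 287.6, 203.2] [680.  19.  22.] 204
top driver 0.61 [281.9, 127.6, 292.2, 163.7] [834.  -6.  10.] 235
top driver 0.56 [231.0, 199.3, 240.6, 211.7] [646. 143.  10.] 67
top driver 0.25 [272.6, 191.5, 288.7, 200.6] [681.  18.  10.] 180
top spray 0.8 [119.1, 245.6, 151.4, 267.1] [508. 399. 160.] 619
top bin 0.9 [375.0, 182.0, 434.5, 223.1] [ 652. -352.   55.] 1809
scene can 0.71 [146.6, 263.8, 168.3, 287.3] [ 523. -299.   52.] 426
scene can 0.66 [184.3, 242.4, 208.0, 272.4] [ 546. -186.   52.] 454
scene can 0.61 [222.8, 217.7, 242.1, 242.4] [537. -52.  52.] 362
scene nest 0.95 [245.2, 167.3, 334.0, 245.6] [561. 142.  19.] 2504
scene nest 0.15 [182.2, 245.9, 206.2, 272.9] [ 523. -175.   19.] 499
scene press 0.9 [241.9, 164.6, 331.9, 242.1] [555. 147.  12.] 2711
scene lever 0.77 [294.9, 163.6, 331.4, 224.2] [702.  87. 240.] 730
scene lever 0.41 [242.6, 169.0, 332.0, 244.1] [711.  -3. 240.] 2593
scene knob 0.57 [274.1, 251.0, 292.2, 268.3] [684.  10.  22.] 234
scene driver 0.91 [302.3, 285.8, 332.4, 313.8] [835.  -6.  10.] 337
scene bin 0.7 [123.8, 295.2, 197.2, 367.7] [ 669. -371.   55.] 2888
```

View pics/b_top.png

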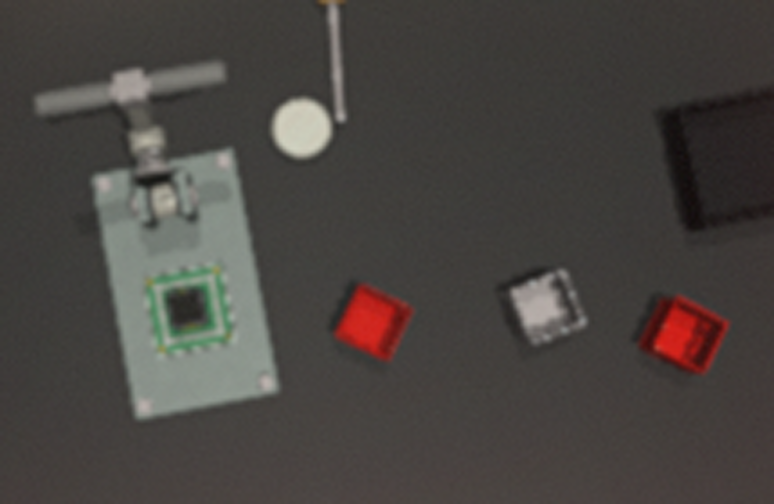

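View pics/b_scene.png

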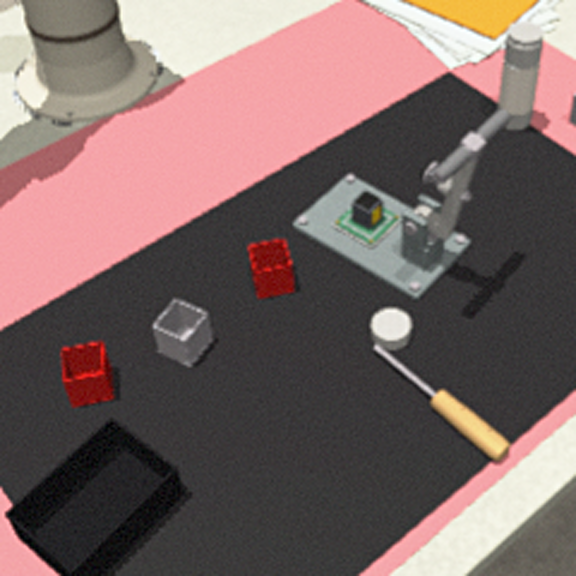

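```bash
python3 - <<'E'
from h import *
from scipy.optimize import least_squares
c=cam("top"); s=cam("scene")
px=lambda l,x0,y0,k:np.array(l,float)/k+[x0,y0]-.5*0
tp=px([(95,175),(140,418),(278,390),(230,152)],195,160,3.6)-.5
# model corners press frame: back-left(125,60), front-left(-80,60), front-right(-80,-60), back-right
mod=np.array([(125,60,12),(-80,60,12),(-80,-60,12),(125,-60,12)],float)
sp=px([(470,240),(350,173),(293,225),(420,298)],120,120,2.4)-.5
def W(p,m):
    R=Rn.from_euler('z',p[2]).as_matrix(); return m@R.T+[p[0],p[1],0]
for nm,f in (("top",lambda p:(proj(c,W(p,mod))-tp).ravel()),("scene",lambda p:(proj(s,W(p,mod))-sp).ravel()),("both",lambda p:np.r_[(proj(c,W(p,mod))-tp).ravel(),(proj(s,W(p,mod))-sp).ravel()])):
    r=least_squares(f,[550,120,0.15]); print(nm,r.x,np.abs(r.fun).max().round(2))
p=r.x
# overlay nest track and crossbar, transformer
L=np.array([[-23,-23,19],[23,-23,19],[23,23,19],[-23,23,19],[15,15,58],[-15,15,58],[15,-15,58],[-15,-15,58],[148,65,234],[148,-65,234]],float)
save(c,"c_top",(195,160,300,300),4,proj(c,W(p,L)));save(s,"c_scene",(220,140,360,260),4,proj(s,W(p,L)))
print(onz(c,px([(544,305)],195,160,3.6),52), "can rough")
E
```

```text
top [5.31167464e+02 1.11668199e+02 1.87747198e-01] 1.36
scene [5.31134995e+02 1.10641082e+02 1.97650860e-01] 1.04
both [5.31093196e+02 1.11263057e+02 1.91634207e-01] 1.38
[[ 530.02140494 -172.89388123   52.        ]] can rough
```

View pics/c_top.png

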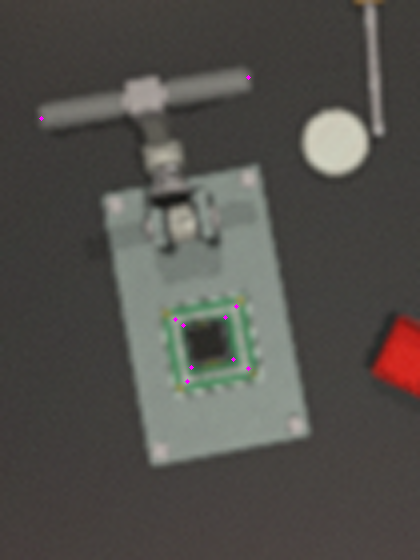

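View pics/c_scene.png

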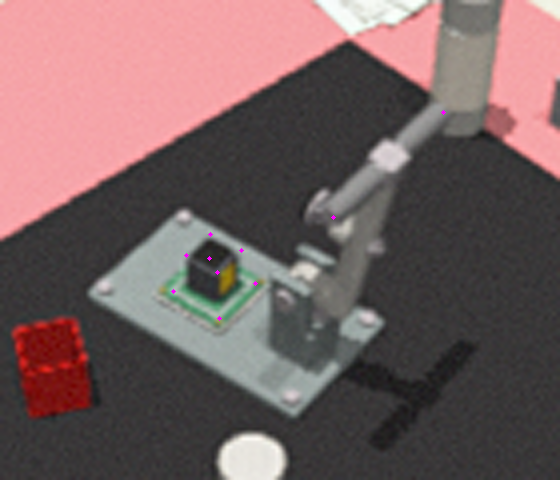

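Emit:
carry_out(increments=[{"travel": [0.016, -0.012, 0.003], "rot": [0, 0, 0]}, {"travel": [0.032, -0.024, 0.005], "rot": [0, 0, 0]}, {"travel": [0.032, -0.024, 0.005], "rot": [0, 0, 0]}, {"travel": [0.032, -0.024, 0.005], "rot": [0, 0, 0]}, {"travel": [0.032, -0.024, 0.005], "rot": [0, 0, 0]}, {"travel": [0.032, -0.024, 0.005], "rot": [0, 0, 0]}, {"travel": [0.032, -0.024, 0.005], "rot": [0, 0, 0]}, {"travel": [0.032, -0.024, 0.005], "rot": [0, 0, 0]}, {"travel": [0.032, -0.024, 0.005], "rot": [0, 0, 0]}, {"travel": [0.032, -0.024, 0.005], "rot": [0, 0, 0]}, {"travel": [0.032, -0.024, 0.005], "rot": [0, 0, 0]}, {"travel": [0.032, -0.024, 0.005], "rot": [0, 0, 0]}, {"travel": [0.032, -0.024, 0.005], "rot": [0, 0, 0]}, {"travel": [0.032, -0.024, 0.005], "rot": [0, 0, 0]}, {"travel": [0.016, -0.012, 0.003], "rot": [0, 0, 0]}, {"travel": [0, 0, 0], "rot": [0, 0, 0]}])

```text
clock: 3.15
tool_pos: [516.9, -177.4, 333.6]
tool_rot: [-0.001, 0.99, 0.139, 0.0]
contact_force: [-0.6, -0.0, 0.3]
gripper_width: 85.4
```

```bash
cat >> h.py <<'E'
def st():
    s=arm.sense(); T=pose(s); print("t",s["clock"],"pos",s["tool_pos"].round(1),"j",s["joints"].round(2),"F",s["contact_force"].round(1),"w",round(s["gripper_width"],1)); print("x",T[:3,0].round(3),"y",T[:3,1].round(3),"z",T[:3,2].round(3),"grasp",(T[:3,3]+155*T[:3,2]).round(1)); return T
E
python3 - <<'E'
from h import *
st(); c=cam("wrist"); save(c,"d_w")
for m in viewer.masks_of("wrist","can"): print(m["p"],m["rect"])
E
```

```text
t 3.15 pos [ 516.9 -177.4  333.6] j [ 0.77  0.44 -0.61  1.87  0.3   0.93 -1.27] F [-0.6 -0.   0.3] w 85.4
x [0.961 0.276 0.   ] y [ 0.276 -0.961 -0.001] z [ 0.     0.001 -1.   ] grasp [ 516.9 -177.2  178.6]
0.98 [362.1, 197.7, 453.7, 280.1]
0.96 [66.9, 105.9, 170.4, 191.6]
0.61 [251.4, 144.5, 320.0, 217.6]
```

View pics/d_w.png

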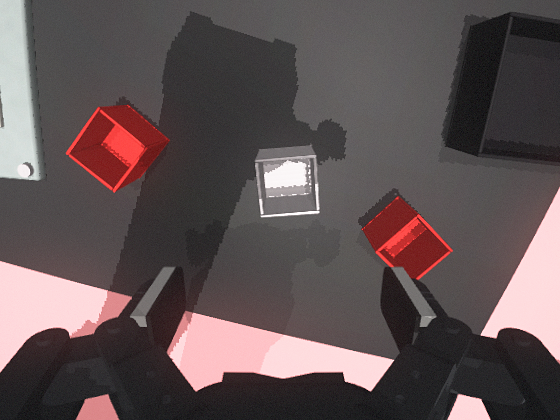

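```bash
python3 - <<'E'
from h import *
from scipy.optimize import least_squares
c=cam("wrist"); save(c,"d_wz",(230,130,345,235),6)
P=onz(c,[(262,216),(319,212),(317,156),(257,160)],52)
print(P.round(1),P.mean(0).round(1)); 
e=(P[1]-P[0]+P[2]-P[3]);print(np.degrees(np.arctan2(e[1],e[0])), np.linalg.norm(P[1]-P[0]),np.linalg.norm(P[2]-P[1]))
e=(P[3]-P[0]+P[2]-P[1]);print(np.degrees(np.arctan2(e[1],e[0])))
E
```

```text
[[ 500.2 -168.8   52. ]
 [ 515.3 -210.5   52. ]
 [ 556.5 -195.9   52. ]
 [ 541.7 -154.1   52. ]] [ 528.4 -182.3   52. ]
-70.23022069777147 44.35087859039894 43.71717125175155
19.49098071022643
```

View pics/d_wz.png

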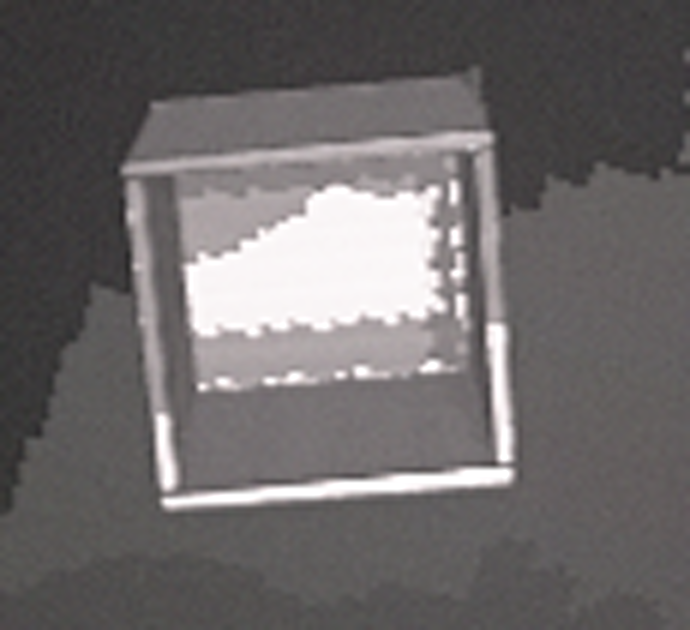

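```bash
python3 - <<'E'
from h import *
from scipy.optimize import least_squares
c=cam("wrist")
uv=np.array([(162,508),(515,483),(495,132),(121,173)])/6+[230,130]-.5
P=onz(c,uv,52)
print(P.round(1),P.mean(0).round(1)); 
f=lambda p:(proj(c,boxpts(p[:2],p[2],0,52)[4:])-uv[[0,1,2,3]]).ravel()
r=least_squares(f,[528,-180,0.33]);print(r.x,r.fun.round(1),np.degrees(r.x[2]))
r2=least_squares(f,[528,-180,0.33-np.pi/2])
save(c,"d_wf",(230,130,345,235),6,proj(c,boxpts(r.x[:2],r.x[2],0,52)))
t=cam("top");save(t,"d_tf",(320,220,380,270),8,proj(t,boxpts(r.x[:2],r.x[2],0,52)))
t=cam("scene");save(t,"d_sf",(170,230,230,290),8,proj(t,boxpts(r.x[:2],r.x[2],0,52)))
E
cd pics; python3 -c "
import cv2,numpy as np
a=[cv2.resize(cv2.imread(f),(260,260)) for f in('d_wf.png','d_tf.png','d_sf.png')];cv2.imwrite('d_all.png',np.hstack(a))"
```

```text
[[ 500.4 -165.1   52. ]
 [ 515.9 -208.1   52. ]
 [ 558.6 -192.2   52. ]
 [ 541.3 -149.4   52. ]] [ 529.  -178.7   52. ]
[ 528.96984481 -178.72839844   -1.20746279] [ 0.1  1.3  0.3  0.4 -0.2 -0.2 -0.1 -1.4] -69.18252198753898
```

View pics/d_all.png

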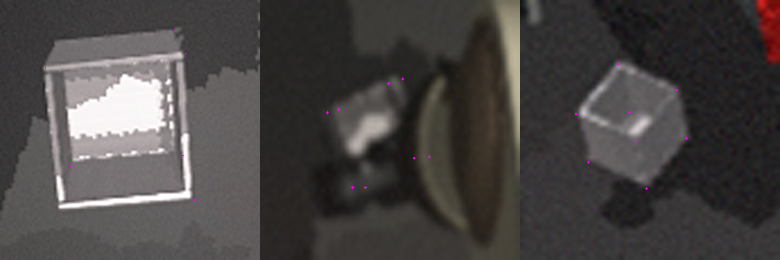

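```bash
cat > fit.py <<'E'
from h import *
import itertools, json, os
from scipy.optimize import least_squares
s=arm.sense()
D=json.load(open("data.json")) if os.path.exists("data.json") else [[[1.55924364,.50184866,-.42677825,1.55145436,.22080055,1.1382873,-.21030089],[176.194,-625.295,403.656],[-9.65735464e-04,9.90575241e-01,1.36966236e-01,-1.02246378e-04]]]
n=[s["joints"].tolist(),s["tool_pos"].tolist(),s["tool_rot"].tolist()]
if all(np.linalg.norm(np.array(d[0])-n[0])>.02 for d in D): D.append(n); json.dump(D,open("data.json","w"))
print(len(D))
Ry=lambda a:Rn.from_euler('y',a).as_matrix()
Rz=lambda a:Rn.from_euler('z',a).as_matrix()
def fk(j,p,sg):
    h,a,b,c,o1,o7,e1,e2,e3,bx=p
    R=Rz(sg[0]*j[0]+o1); x=np.array([0,0,h])+R@[bx,0,0]
    R=R@Ry(sg[1]*j[1])@Rz(sg[2]*j[2]); x=x+R@[e1,0,a]
    R=R@Ry(sg[3]*j[3]); R=R@Rz(sg[4]*j[4]); x=x+R@[e2*0,0,b]
    R=R@Ry(sg[5]*j[5]); x=x+R@[e3,0,0]; R=R@Rz(sg[6]*j[6]+o7); x=x+R@[0,0,c]
    return R,x
def res(p,sg):
    r=[]
    for j,x,q in D:
        R,y=fk(j,p,sg); Q=Rn.from_quat([q[1],q[2],q[3],q[0]]).as_matrix()
        r+=list((R-Q).ravel()*300)+list(y-np.array(x))
    r+=list(np.array(p)[[6,7,8,9]]*0.02)
    return np.array(r)
if __name__=="__main__":
    best=[]
    for sg in itertools.product((1,-1),repeat=4):
        S=[sg[0],1,sg[1],1,sg[2],1,sg[3]]
        for o1 in (0,np.pi/2,np.pi,-np.pi/2):
          for o7 in (0,np.pi/2,np.pi,-np.pi/2):
            r=least_squares(res,[330,400,400,120,o1,o7,0,0,0,0],args=(S,),max_nfev=60)
            best.append((r.cost,S,r.x))
    best.sort(key=lambda b:b[0])
    for b in best[:4]: print(round(b[0],2),b[1],b[2].round(2).tolist())
E
python3 fit.py
```

```text
2
0.03 [-1, 1, -1, 1, -1, 1, -1] [325.33, 527.58, 472.34, 189.25, -0.03, 1.54, -8.71, 0.0, 8.26, 1.42]
0.03 [-1, 1, -1, 1, -1, 1, -1] [325.33, 527.58, 472.34, 189.25, -0.03, 1.54, -8.71, 0.0, 8.26, 1.42]
0.03 [-1, 1, -1, 1, -1, 1, -1] [325.33, 527.58, 472.34, 189.25, -0.03, -4.74, -8.71, 0.0, 8.26, 1.42]
0.03 [-1, 1, -1, 1, -1, 1, -1] [325.33, 527.58, 472.34, 189.25, -0.03, 1.54, -8.71, 0.0, 8.26, 1.42]
```

Emit:
carry_out(increments=[{"travel": [0, 0, 0], "rot": [0, 0, -0.084]}, {"travel": [0.018, 0, 0], "rot": [0, -0.1, 0]}, {"travel": [0.018, 0, 0], "rot": [0, -0.1, 0]}, {"travel": [0.018, 0, 0], "rot": [0, -0.1, 0]}, {"travel": [0.018, 0, 0], "rot": [0, -0.1, 0]}, {"travel": [0, 0, 0], "rot": [0, 0, 0]}])

```text
clock: 4.2
tool_pos: [583.4, -155.0, 321.9]
tool_rot: [0.035, 0.964, 0.176, -0.196]
contact_force: [0.8, -0.4, -0.2]
gripper_width: 85.2
```

```bash
python3 fit.py; python3 -c "
from h import *
st()"
```

```text
3
7.4 [-1, 1, -1, 1, -1, 1, -1] [327.62, 496.35, 455.87, 184.8, -0.02, -4.73, -41.45, 0.0, -20.92, 31.41]
7.4 [-1, 1, -1, 1, -1, 1, -1] [327.62, 496.35, 455.87, 184.8, -0.02, 1.55, -41.45, 0.0, -20.92, 31.41]
7.4 [-1, 1, -1, 1, -1, 1, -1] [327.62, 496.35, 455.87, 184.8, -0.02, 1.55, -41.45, -0.0, -20.92, 31.41]
7.4 [-1, 1, -1, 1, -1, 1, -1] [327.62, 496.35, 455.87, 184.8, -0.02, 1.55, -41.45, 0.0, -20.92, 31.41]
t 4.2 pos [ 583.4 -155.   321.9] j [ 0.52  0.65 -0.52  1.59  0.46  1.39 -1.36] F [ 0.8 -0.4 -0.2] w 85.2
x [ 0.862  0.325 -0.389] y [ 0.352 -0.936 -0.002] z [-0.365 -0.136 -0.921] grasp [ 526.8 -176.   179.1]
```

```bash
sed -i 's/e2\*0/e2/' fit.py; cat > ik.py <<'E'
import sys
from fit import *
S=[-1,1,-1,1,-1,1,-1]
def model():
    r=least_squares(res,[328,496,456,185,0,1.55,0,0,0,0],args=(S,)); return r.x,r
LO=np.array([-2.88,-.31,-1.54,.2,-1.41,.19,-2.57]);HI=np.array([2.88,2.03,1.56,2.42,4.55,2.02,2.57])
def ik(p,x,R,j0):
    f=lambda j:np.r_[(fk(j,p,S)[1]-x)/10,(fk(j,p,S)[0]-R).ravel()*10,.01*(j-j0)]
    best=None
    rng=np.random.default_rng(0)
    for k in range(8):
        st=np.clip(j0 if k==0 else rng.uniform(LO,HI),LO+.03,HI-.03)
        r=least_squares(f,st,bounds=(LO+.02,HI-.02))
        if best is None or r.cost<best.cost: best=r
        if best.cost<.05: break
    y,RR=fk(best.x,p,S)[1],fk(best.x,p,S)[0]
    return best.x,np.linalg.norm(y-x),np.degrees(np.linalg.norm(Rn.from_matrix(RR.T@R).as_rotvec()))
def toolR(head,dip,roll=0):
    # head: heading of tool z (deg) , dip below horizontal (deg); x_t up-ish
    h,d=np.radians(head),np.radians(dip)
    z=np.array([np.cos(h)*np.cos(d),np.sin(h)*np.cos(d),-np.sin(d)]); x=np.array([np.cos(h)*np.sin(d),np.sin(h)*np.sin(d),np.cos(d)])
    return np.c_[x,np.cross(z,x),z]@Rz(np.radians(roll))
E
python3 - <<'E'
from ik import *
p,r=model(); print(p.round(1),r.cost,r.fun[:-4].reshape(-1,12)[:,9:].round(1))
j0=arm.sense()["joints"]
for nm,g,head,dips in (("release1",[560,-150,26],0,(20,30,40)),("release1b",[620,-170,26],-15,(20,30,40)),("rel far",[680,-170,26],-15,(20,30)),("grasp2",[620,-170,26],-15,(90,105,110,120)),("nest",[531,111,50],10.9,(10,15,20,30,40)),("nest-side",[531,111,50],10.9+90,(15,30)),("nest-sideR",[531,111,50],10.9-90,(15,30))):
  for dip in dips:
    for roll in (0,180):
      R=toolR(head,dip,roll); x=np.array(g)-155*R[:,2]
      q,e,a=ik(p,x,R,j0); print(nm,dip,roll,x.round(),"err",round(e,1),round(a,1),q.round(2))
E
```

```text
3
[325.4 497.6 455.4 185.4  -0.    1.6 -42.1  -1.4 -20.9  31.2] 7.385307712568117 [[ 1.7  1.2  0.6]
 [ 0.1 -1.1 -0.4]
 [ 0.1 -0.5 -0.2]]
release1 20 0 [ 414. -150.   79.] err 0.0 0.0 [-0.6   2.01  1.1   2.38  2.87  1.89  0.07]
release1 20 180 [ 414. -150.   79.] err 0.0 0.0 [ 0.74  1.13 -0.21  2.4   3.68  1.43 -1.21]
release1 30 0 [ 426. -150.  103.] err 0.3 0.4 [ 1.6   2.01 -1.3   2.36  2.86  0.99 -2.55]
release1 30 180 [ 426. -150.  103.] err 0.0 0.0 [ 0.99  1.05 -0.57  2.39  3.45  1.01 -0.96]
release1 40 0 [ 441. -150.  126.] err 0.0 0.0 [ 1.48  1.89 -1.44  2.35  2.58  1.14 -2.55]
release1 40 180 [ 441. -150.  126.] err 0.0 0.0 [ 1.15  1.06 -0.87  2.35  3.01  0.73 -0.56]
release1b 20 0 [ 479. -132.   79.] err 0.0 0.0 [-0.64  1.61  0.96  2.3   2.99  1.39  0.36]
release1b 20 180 [ 479. -132.   79.] err 0.0 0.0 [ 0.44  1.09 -0.2   2.33  3.18  1.47 -1.39]
release1b 30 0 [ 490. -135.  103.] err 0.0 0.0 [-0.42  1.17  0.79  2.31  3.29  1.2   0.74]
release1b 30 180 [ 490. -135.  103.] err 0.0 0.0 [ 0.69  1.   -0.5   2.31  3.05  1.14 -1.12]
release1b 40 0 [ 505. -139.  126.] err 0.0 0.0 [0
[... 2074 characters left out ...]
[559. -36.  90.] err 0.0 0.0 [ 1.05  1.75 -1.31  1.66  0.38  1.08  0.12]
nest-side 15 180 [559. -36.  90.] err 0.0 0.0 [ 0.66  1.2  -0.51  1.67 -0.64  1.2  -2.17]
nest-side 30 0 [556. -21. 127.] err 0.0 0.0 [ 1.01  1.56 -1.3   1.75  0.5   0.97 -0.03]
nest-side 30 180 [556. -21. 127.] err 0.0 0.0 [ 0.59  1.02 -0.48  1.77 -0.61  1.03 -2.25]
nest-sideR 15 0 [503. 258.  90.] err 0.0 0.0 [-0.37  1.24 -0.61  1.63  1.29  1.96  1.68]
nest-sideR 15 180 [503. 258.  90.] err 0.0 0.0 [-0.51  1.17 -0.38  1.63  1.17  1.77 -1.4 ]
nest-sideR 30 0 [506. 243. 127.] err 0.0 0.0 [-0.24  1.12 -0.73  1.72  1.28  1.78  1.72]
nest-sideR 30 180 [506. 243. 127.] err 0.0 0.0 [-0.39  1.03 -0.49  1.73  1.16  1.6  -1.36]
```

```bash
cat > path.py <<'E'
from ik import *
p,_=model()
def track(nm,way,j0,n=12):
    # way: list of (g,head,dip)
    j=np.array(j0); worst=0
    for (a,b) in zip(way[:-1],way[1:]):
        for k in range(1,n+1):
            t=k/n; g=np.array(a[0])*(1-t)+np.array(b[0])*t
            R=toolR(a[1]*(1-t)+b[1]*t,a[2]*(1-t)+b[2]*t)
            x=g-155*R[:,2]
            f=lambda q:np.r_[(fk(q,p,S)[1]-x)/10,(fk(q,p,S)[0]-R).ravel()*10,.02*(q-j)]
            r=least_squares(f,np.clip(j,LO+.021,HI-.021),bounds=(LO+.02,HI-.02)); dj=np.abs(r.x-j).max(); j=r.x
            e=np.linalg.norm(fk(j,p,S)[1]-x); worst=max(worst,e)
        w=fk(j,p,S)[1]-fk(j,p,S)[0][:,2]*185
        print(nm,b,"err",round(e,1),"worst",round(worst,1),"dj",round(dj,2),j.round(2),"wrist",w.round())
    return j
E
python3 - <<'E'
from path import *
j=arm.sense()["joints"]
for phi in (20,30):
  print("phi",phi)
  a=track("1",[([527,-176,179],20.8,114),([529,-179,150],110.8,90),([529,-179,80],110.8,90+phi),([529,-179,26],110.8,90+phi),([529,-179,90],110.8,90+phi),([600,-90,90],101,60),([600,-90,30],101,phi),([600,-160,56],101,phi),([600,-110,150],101,90),([600,-90,70],101,90+phi),([600,-90,26],101,90+phi),([600,-90,120],101,90+phi),([560,50,160],101,50),([531,111,120],101,phi),([531,111,50],101,phi),([545,20,90],101,phi)],j)
E
```

```text
3
phi 20
1 ([529, -179, 150], 110.8, 90) err 0.0 worst 0.0 dj 0.14 [ 1.    0.66 -1.01  1.85  0.66  1.01  0.07] wrist [ 529. -179.  490.]
1 ([529, -179, 80], 110.8, 110) err 0.0 worst 0.0 dj 0.06 [ 0.69  0.62 -0.74  2.06  1.14  0.8  -0.46] wrist [488. -70. 399.]
1 ([529, -179, 26], 110.8, 110) err 0.0 worst 0.0 dj 0.01 [ 0.64  0.72 -0.65  2.07  1.29  0.75 -0.6 ] wrist [488. -70. 345.]
1 ([529, -179, 90], 110.8, 110) err 0.0 worst 0.0 dj 0.01 [ 0.71  0.6  -0.75  2.05  1.11  0.81 -0.44] wrist [488. -70. 409.]
1 ([600, -90, 90], 101, 60) err 0.0 worst 0.0 dj 0.04 [ 0.97  1.08 -1.08  1.59  0.45  1.11  0.08] wrist [ 632. -257.  384.]
1 ([600, -90, 30], 101, 20) err 0.0 worst 0.0 dj 0.04 [ 1.03  1.59 -1.15  1.25  0.2   1.45  0.37] wrist [ 661. -404.  146.]
1 ([600, -160, 56], 101, 20) err 0.0 worst 0.0 dj 0.01 [ 1.06  1.56 -1.15  1.14  0.19  1.59  0.39] wrist [ 661. -474.  172.]
1 ([600, -110, 150], 101, 90) err 0.0 worst 0.0 dj 0.08 [ 0.8   0.74 -0.99  1.73  0.7   1.07 -0.24] wrist [ 600. -110.  490.]
1 ([600, -90, 70], 101, 110) err 0.0 worst 0.0 dj 0.04 [ 0.45  0.75 -0.73  1.86  1.07  0.
[... 1945 characters left out ...]
st 0.0 dj 0.01 [ 0.31  0.85 -0.64  1.88  1.28  1.06 -0.94] wrist [568.  77. 320.]
1 ([600, -90, 120], 101, 120) err 0.0 worst 0.0 dj 0.01 [ 0.37  0.69 -0.73  1.86  1.13  1.14 -0.78] wrist [568.  77. 414.]
1 ([560, 50, 160], 101, 50) err 0.0 worst 0.0 dj 0.06 [ 0.97  1.1  -1.29  1.73  0.38  1.06 -0.11] wrist [ 602. -165.  420.]
1 ([531, 111, 120], 101, 30) err 0.0 worst 0.0 dj 0.03 [ 1.01  1.39 -1.3   1.78  0.31  0.98  0.01] wrist [ 587. -178.  290.]
1 ([531, 111, 50], 101, 30) err 0.0 worst 0.0 dj 0.01 [ 0.99  1.48 -1.21  1.76  0.37  0.93  0.07] wrist [ 587. -178.  220.]
1 ([545, 20, 90], 101, 30) err 0.0 worst 0.0 dj 0.02 [ 1.08  1.44 -1.26  1.65  0.33  1.14  0.12] wrist [ 601. -269.  260.]
```

```bash
cat > plan.py <<'E'
from h import *
def toolR(head,dip,roll=0):
    h,d=np.radians(head),np.radians(dip)
    z=np.array([np.cos(h)*np.cos(d),np.sin(h)*np.cos(d),-np.sin(d)]); x=np.array([np.cos(h)*np.sin(d),np.sin(h)*np.sin(d),np.cos(d)])
    return np.c_[x,np.cross(z,x),z]@Rn.from_euler('z',roll,degrees=True).as_matrix()
def P(g,head,dip,roll=0):
    T=np.eye(4); T[:3,:3]=toolR(head,dip,roll); T[:3,3]=np.array(g)-155*T[:3,2]; return T
def step(t,w):
    T=np.eye(4);T[:3,:3]=Rn.from_rotvec(w).as_matrix();T[:3,3]=np.array(t)*1000;return T
def rows(T0,T1,n,dec=(4,4)):
    D=np.linalg.inv(T0)@T1; w=Rn.from_matrix(D[:3,:3]).as_rotvec()/n
    w=w.round(dec[1]); A=np.zeros((3,3)); M=np.eye(3)
    for k in range(n): A+=M; M=M@Rn.from_rotvec(w).as_matrix()
    t=(np.linalg.solve(A,D[:3,3])/1000).round(dec[0])
    T=T0.copy(); mz=1e9
    for k in range(n): T=T@step(t,w); mz=min(mz,(T[:3,3]+173*T[:3,2])[2])
    print(n,"x travel",t.tolist(),"rot",w.tolist(),"|t|",np.linalg.norm(t).round(4),"deg",np.degrees(np.linalg.norm(w)).round(1),"mintip",mz.round(), "enderr",np.linalg.norm(T[:3,3]-T1[:3,3]).round(1))
    return T
def plan(wps,T=None):
    T=pose() if T is None else T
    for w,n in wps: T=rows(T,w,n)
    return T
E
python3 - <<'E'
from plan import *
h=np.radians(110.8);u=np.array([np.cos(h),np.sin(h)])*6
g=np.array([529+u[0],-178.7+u[1]])
T=plan([(P([*g,150],110.8,120),12),(P([*g,32],110.8,120),6)])
E
```

```text
12 x travel [0.002, -0.0093, 0.0023] rot [-0.0586, -0.0082, -0.1174] |t| 0.0098 deg 7.5 mintip 135.0 enderr 0.6
6 x travel [0.0099, -0.0, 0.0171] rot [0.0, 0.0, -0.0001] |t| 0.0198 deg 0.0 mintip 16.0 enderr 0.3
```

Emit:
carry_out(increments=[{"travel": [0.002, -0.0093, 0.0023], "rot": [-0.0586, -0.0082, -0.1174]}, {"travel": [0.002, -0.0093, 0.0023], "rot": [-0.0586, -0.0082, -0.1174]}, {"travel": [0.002, -0.0093, 0.0023], "rot": [-0.0586, -0.0082, -0.1174]}, {"travel": [0.002, -0.0093, 0.0023], "rot": [-0.0586, -0.0082, -0.1174]}, {"travel": [0.002, -0.0093, 0.0023], "rot": [-0.0586, -0.0082, -0.1174]}, {"travel": [0.002, -0.0093, 0.0023], "rot": [-0.0586, -0.0082, -0.1174]}, {"travel": [0.002, -0.0093, 0.0023], "rot": [-0.0586, -0.0082, -0.1174]}, {"travel": [0.002, -0.0093, 0.0023], "rot": [-0.0586, -0.0082, -0.1174]}, {"travel": [0.002, -0.0093, 0.0023], "rot": [-0.0586, -0.0082, -0.1174]}, {"travel": [0.002, -0.0093, 0.0023], "rot": [-0.0586, -0.0082, -0.1174]}, {"travel": [0.002, -0.0093, 0.0023], "rot": [-0.0586, -0.0082, -0.1174]}, {"travel": [0.002, -0.0093, 0.0023], "rot": [-0.0586, -0.0082, -0.1174]}, {"travel": [0, 0, 0], "rot": [0, 0, 0]}])

```text
clock: 5.82
tool_pos: [497.1, -103.0, 286.0]
tool_rot: [0.214, 0.55, 0.794, -0.148]
contact_force: [0.4, -0.6, 0.6]
gripper_width: 85.2
```

```bash
python3 - <<'E'
from plan import *
st(); c=cam("wrist")
save(c,"e_w",None,1,proj(c,boxpts((529,-178.7),np.radians(20.8),0,52)))
h=np.radians(110.8);u=np.array([np.cos(h),np.sin(h)])*6
g=np.array([529+u[0],-178.7+u[1]])
T=plan([(P([*g,32],110.8,120),6)])
E
```

```text
t 5.825 pos [ 497.1 -103.   286. ] j [ 0.57  0.45 -0.7   2.11  1.13  0.89 -0.55] F [ 0.4 -0.6  0.6] w 85.2
x [-0.304  0.81  -0.502] y [ 0.936  0.351 -0.   ] z [ 0.176 -0.47  -0.865] grasp [ 524.4 -175.8  151.9]
6 x travel [0.0102, 0.0003, 0.0172] rot [-0.0003, 0.0004, -0.0009] |t| 0.02 deg 0.1 mintip 16.0 enderr 0.3
```

View pics/e_w.png

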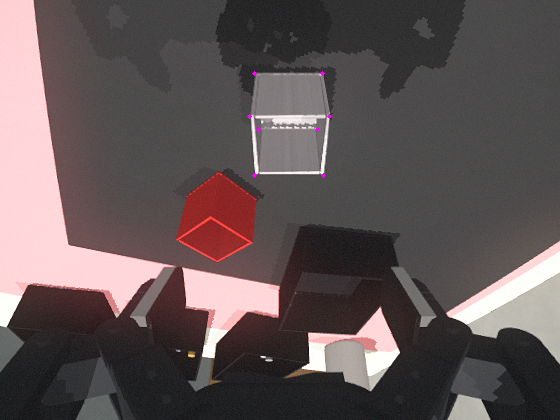

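Emit:
carry_out(increments=[{"travel": [0.0102, 0.0003, 0.0172], "rot": [0, 0, -0.001]}, {"travel": [0.0102, 0.0003, 0.0172], "rot": [0, 0, -0.001]}, {"travel": [0.0102, 0.0003, 0.0172], "rot": [0, 0, -0.001]}, {"travel": [0.0102, 0.0003, 0.0172], "rot": [0, 0, -0.001]}, {"travel": [0.0102, 0.0003, 0.0172], "rot": [0, 0, -0.001]}, {"travel": [0.0102, 0.0003, 0.0172], "rot": [0, 0, -0.001]}, {"travel": [0, 0, 0], "rot": [0, 0, 0]}])

```text
clock: 6.75
tool_pos: [500.1, -100.1, 164.8]
tool_rot: [0.212, 0.547, 0.796, -0.149]
contact_force: [0.2, -0.7, 0.2]
gripper_width: 85.1
```

Emit:
carry_out(increments=[{"travel": [0, 0, 0], "rot": [0, 0, 0]}, {"travel": [0, 0, 0], "rot": [0, 0, 0]}, {"travel": [0, 0, 0], "rot": [0, 0, 0]}, {"travel": [0, 0, 0], "rot": [0, 0, 0]}, {"travel": [0, 0, 0], "rot": [0, 0, 0]}, {"travel": [0, 0, 0], "rot": [0, 0, 0]}], fingers=1, force=40)

```text
clock: 7.5
tool_pos: [500.7, -99.8, 166.8]
tool_rot: [0.214, 0.547, 0.796, -0.148]
contact_force: [-1.5, 1.8, 6.2]
gripper_width: 45.3
```

```bash
python3 - <<'E'
from plan import *
T=st(); c=cam("wrist"); save(c,"f_w")
h=np.radians(110.8);u=np.array([np.cos(h),np.sin(h)])
gr=(T[:3,3]+155*T[:3,2]); rel=gr-np.array([529,-178.7,26]); print("rel u",rel[:2]@u,"z",rel[2])
E
```

```text
t 7.5 pos [500.7 -99.8 166.8] j [ 0.45  0.69 -0.57  2.13  1.44  0.84 -0.87] F [-1.5  1.8  6.2] w 45.3
x [-0.311  0.806 -0.503] y [ 0.933  0.359 -0.001] z [ 0.179 -0.47  -0.864] grasp [ 528.5 -172.7   32.9]
rel u 5.8205624977425625 z 6.8518876082598865
```

View pics/f_w.png

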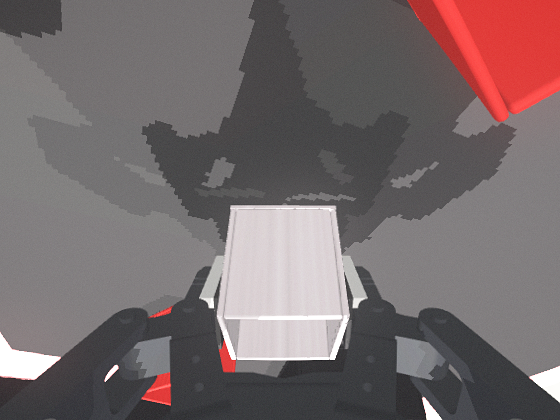

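```bash
cat >> plan.py <<'E'
def canT(c,zdir,xdir):
    z=np.array(zdir,float);z/=np.linalg.norm(z);x=np.array(xdir,float);x-=z*(x@z);x/=np.linalg.norm(x)
    T=np.eye(4);T[:3,:3]=np.c_[x,np.cross(z,x),z];T[:3,3]=c;return T
def up(T,d): T=T.copy();T[:3,3]+=np.array(d);return T
def hv(a): a=np.radians(a);return np.array([np.cos(a),np.sin(a),0])
E
python3 - <<'E'
from plan import *
T=pose(); Tc=canT([529,-178.7,26],[0,0,1],hv(110.8)); G=np.linalg.inv(Tc)@T; np.save("G1.npy",G)
h=hv(101); L=canT([600,-90,23],-h,[0,0,1])@G
plan([(up(T,[10,20,60]),3),(up(L,[0,0,50]),14),(up(L,[0,0,1]),4)])
E
```

```text
3 x travel [-0.0057, 0.0055, -0.0198] rot [0.0, 0.0, 0.0] |t| 0.0213 deg 0.0 mintip 37.0 enderr 0.1
14 x travel [-0.0148, 0.0048, 0.0028] rot [-0.0039, 0.1119, 0.0132] |t| 0.0158 deg 6.5 mintip 60.0 enderr 0.6
4 x travel [-0.0105, -0.0001, 0.0061] rot [-0.0001, -0.0001, -0.0] |t| 0.0121 deg 0.0 mintip 21.0 enderr 0.2
```

Emit:
carry_out(increments=[{"travel": [-0.0057, 0.0055, -0.0198], "rot": [0, 0, 0]}, {"travel": [-0.0057, 0.0055, -0.0198], "rot": [0, 0, 0]}, {"travel": [-0.0057, 0.0055, -0.0198], "rot": [0, 0, 0]}, {"travel": [-0.0148, 0.0048, 0.0028], "rot": [-0.0039, 0.1119, 0.0132]}, {"travel": [-0.0148, 0.0048, 0.0028], "rot": [-0.0039, 0.1119, 0.0132]}, {"travel": [-0.0148, 0.0048, 0.0028], "rot": [-0.0039, 0.1119, 0.0132]}, {"travel": [-0.0148, 0.0048, 0.0028], "rot": [-0.0039, 0.1119, 0.0132]}, {"travel": [-0.0148, 0.0048, 0.0028], "rot": [-0.0039, 0.1119, 0.0132]}, {"travel": [-0.0148, 0.0048, 0.0028], "rot": [-0.0039, 0.1119, 0.0132]}, {"travel": [-0.0148, 0.0048, 0.0028], "rot": [-0.0039, 0.1119, 0.0132]}, {"travel": [-0.0148, 0.0048, 0.0028], "rot": [-0.0039, 0.1119, 0.0132]}, {"travel": [-0.0148, 0.0048, 0.0028], "rot": [-0.0039, 0.1119, 0.0132]}, {"travel": [-0.0148, 0.0048, 0.0028], "rot": [-0.0039, 0.1119, 0.0132]}, {"travel": [-0.0148, 0.0048, 0.0028], "rot": [-0.0039, 0.1119, 0.0132]}, {"travel": [-0.0148, 0.0048, 0.0028], "rot": [-0.0039, 0.1119, 0.0132]}, {"travel": [-0.0148, 0.0048, 0.0028], "rot": [-0.0039, 0.1119, 0.0132]}, {"travel": [-0.0148, 0.0048, 0.0028], "rot": [-0.0039, 0.1119, 0.0132]}, {"travel": [0, 0, 0], "rot": [0, 0, 0]}])

```text
clock: 9.8
tool_pos: [627.3, -229.2, 151.3]
tool_rot: [-0.386, 0.552, 0.668, 0.317]
contact_force: [0.4, -0.9, -1.8]
gripper_width: 45.8
```

```bash
python3 - <<'E'
from plan import *
T=st(); c=cam("wrist"); save(c,"g_w"); c=cam("scene"); save(c,"g_s",(100,100,400,325),2.6)
G=np.load("G1.npy"); h=hv(101); L=canT([600,-90,23],-h,[0,0,1])@G
plan([(up(L,[0,0,1]),4)])
E
```

```text
t 9.8 pos [ 627.3 -229.2  151.3] j [ 1.05  1.38 -1.07  1.3   0.16  1.42  0.39] F [ 0.4 -0.9 -1.8] w 45.8
x [-0.094  0.492  0.866] y [ 0.982  0.19  -0.002] z [-0.165  0.85  -0.501] grasp [601.6 -97.5  73.6]
4 x travel [-0.0102, 0.0001, 0.0059] rot [-0.0003, -0.0001, -0.0004] |t| 0.0118 deg 0.0 mintip 21.0 enderr 0.2
```

View pics/g_w.png

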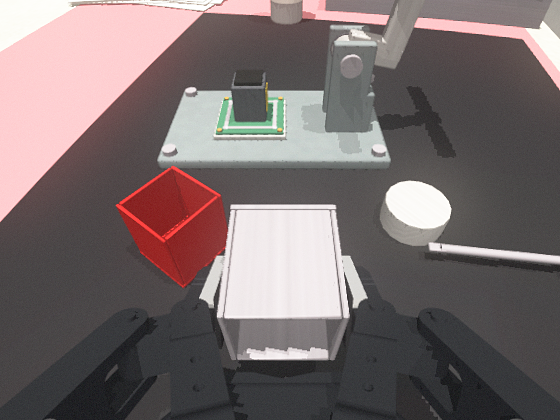

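View pics/g_s.png

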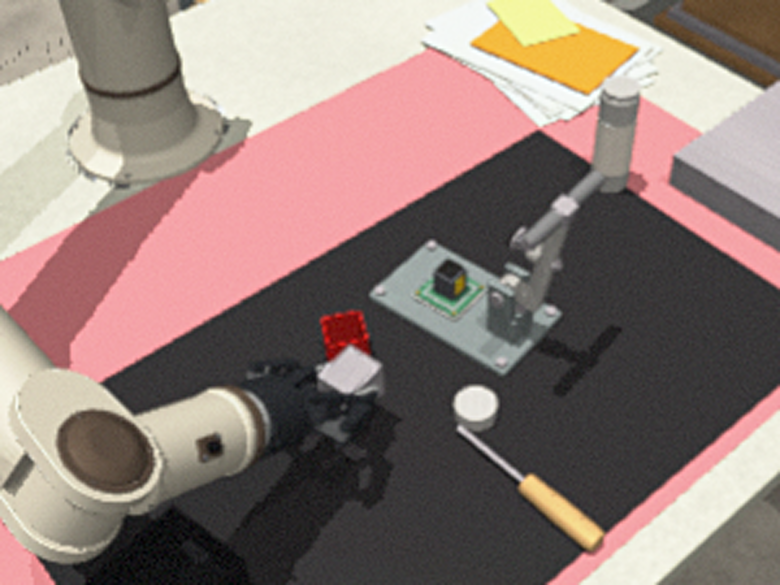

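Emit:
carry_out(increments=[{"travel": [-0.0102, 0.0001, 0.0059], "rot": [0, 0, 0]}, {"travel": [-0.0102, 0.0001, 0.0059], "rot": [0, 0, 0]}, {"travel": [-0.0102, 0.0001, 0.0059], "rot": [0, 0, 0]}, {"travel": [-0.0102, 0.0001, 0.0059], "rot": [0, 0, 0]}, {"travel": [0, 0, 0], "rot": [0, 0, 0]}])

```text
clock: 10.52
tool_pos: [628.4, -227.9, 106.7]
tool_rot: [-0.385, 0.55, 0.669, 0.318]
contact_force: [-1.4, 0.3, -0.6]
gripper_width: 45.9
```

```bash
python3 - <<'E'
from plan import *
T=st(); print((T@np.linalg.inv(np.load("G1.npy"))).round(3)); c=cam("wrist"); save(c,"h_w")
E
```

```text
t 10.525 pos [ 628.4 -227.9  106.7] j [ 1.03  1.43 -1.05  1.28  0.19  1.4   0.42] F [-1.4  0.3 -0.6] w 45.9
x [-0.097  0.492  0.865] y [0.981 0.192 0.001] z [-0.166  0.849 -0.501] grasp [602.7 -96.3  29. ]
[[ 3.00000e-03 -9.82000e-01  1.91000e-01  5.99702e+02]
 [-2.00000e-03 -1.91000e-01 -9.82000e-01 -8.98680e+01]
 [ 1.00000e+00  3.00000e-03 -2.00000e-03  2.31860e+01]
 [ 0.00000e+00  0.00000e+00  0.00000e+00  1.00000e+00]]
```

Emit:
carry_out(increments=[{"travel": [0, 0, 0], "rot": [0, 0, 0]}, {"travel": [0, 0, 0], "rot": [0, 0, 0]}, {"travel": [0, 0, 0], "rot": [0, 0, 0]}, {"travel": [0, 0, 0], "rot": [0, 0, 0]}], fingers=0)

```text
clock: 11.08
tool_pos: [628.6, -228.1, 108.1]
tool_rot: [-0.385, 0.55, 0.669, 0.318]
contact_force: [0.1, 1.0, -0.4]
gripper_width: 85.3
```

```bash
python3 - <<'E'
from plan import *
T=st(); h=hv(101)
A=T.copy(); A[:3,3]-=90*T[:3,2]
B=up(A,[0,0,60])
c=np.array([600,-90,26])+6*h
C=P(c+[0,0,110],101,120)
plan([(A,4),(B,3),(C,13)])
E
```

```text
t 11.075 pos [ 628.6 -228.1  108.1] j [ 1.03  1.43 -1.05  1.28  0.19  1.4   0.42] F [ 0.1  1.  -0.4] w 85.3
x [-0.098  0.492  0.865] y [0.981 0.192 0.002] z [-0.165  0.849 -0.502] grasp [603.  -96.5  30.3]
4 x travel [0.0, 0.0, -0.0225] rot [0.0, -0.0, 0.0] |t| 0.0225 deg 0.0 mintip 33.0 enderr 0.0
3 x travel [0.0173, 0.0, -0.01] rot [0.0, -0.0, 0.0] |t| 0.02 deg 0.0 mintip 86.0 enderr 0.2
13 x travel [0.026, -0.0001, 0.0035] rot [0.0002, -0.1207, 0.0002] |t| 0.0262 deg 6.9 mintip 121.0 enderr 0.3
```

Emit:
carry_out(increments=[{"travel": [0, 0, -0.0225], "rot": [0, 0, 0]}, {"travel": [0, 0, -0.0225], "rot": [0, 0, 0]}, {"travel": [0, 0, -0.0225], "rot": [0, 0, 0]}, {"travel": [0, 0, -0.0225], "rot": [0, 0, 0]}, {"travel": [0.0173, 0, -0.01], "rot": [0, 0, 0]}, {"travel": [0.0173, 0, -0.01], "rot": [0, 0, 0]}, {"travel": [0.0173, 0, -0.01], "rot": [0, 0, 0]}, {"travel": [0, 0, 0], "rot": [0, 0, 0]}])

```text
clock: 12.08
tool_pos: [643.9, -303.9, 215.9]
tool_rot: [-0.384, 0.55, 0.67, 0.318]
contact_force: [0.6, -1.3, 0.3]
gripper_width: 85.4
```

```bash
python3 - <<'E'
from plan import *
T=st(); c=cam("wrist")
Lc=canT([600,-90,23],-hv(101),[0,0,1])
B=np.array([[x,y,z,1] for x in(-23,23) for y in(-23,23) for z in (-26,26)])@Lc.T
save(c,"i_w",None,1,proj(c,B[:,:3]))
h=hv(101); g=np.array([600,-90,26])+6*h
plan([(P(g+[0,0,110],101,120),13)])
# nest overlay
pn=[531.1,111.3,.1916]
E
```

```text
t 12.075 pos [ 643.9 -303.9  215.9] j [ 1.05  1.34 -1.09  1.13  0.14  1.61  0.4 ] F [ 0.6 -1.3  0.3] w 85.4
x [-0.101  0.493  0.864] y [0.981 0.193 0.005] z [-0.164  0.848 -0.503] grasp [ 618.4 -172.3  138. ]
13 x travel [0.026, -0.0001, 0.0036] rot [0.0002, -0.1206, 0.0003] |t| 0.0262 deg 6.9 mintip 120.0 enderr 0.5
```

View pics/i_w.png

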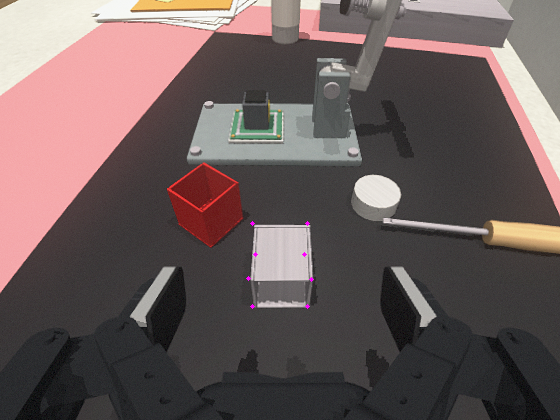

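Emit:
carry_out(increments=[{"travel": [0.026, -0.0001, 0.0036], "rot": [0.0002, -0.1206, 0.0003]}, {"travel": [0.026, -0.0001, 0.0036], "rot": [0.0002, -0.1206, 0.0003]}, {"travel": [0.026, -0.0001, 0.0036], "rot": [0.0002, -0.1206, 0.0003]}, {"travel": [0.026, -0.0001, 0.0036], "rot": [0.0002, -0.1206, 0.0003]}, {"travel": [0.026, -0.0001, 0.0036], "rot": [0.0002, -0.1206, 0.0003]}, {"travel": [0.026, -0.0001, 0.0036], "rot": [0.0002, -0.1206, 0.0003]}, {"travel": [0.026, -0.0001, 0.0036], "rot": [0.0002, -0.1206, 0.0003]}, {"travel": [0.026, -0.0001, 0.0036], "rot": [0.0002, -0.1206, 0.0003]}, {"travel": [0.026, -0.0001, 0.0036], "rot": [0.0002, -0.1206, 0.0003]}, {"travel": [0.026, -0.0001, 0.0036], "rot": [0.0002, -0.1206, 0.0003]}, {"travel": [0.026, -0.0001, 0.0036], "rot": [0.0002, -0.1206, 0.0003]}, {"travel": [0.026, -0.0001, 0.0036], "rot": [0.0002, -0.1206, 0.0003]}, {"travel": [0.026, -0.0001, 0.0036], "rot": [0.0002, -0.1206, 0.0003]}, {"travel": [0, 0, 0], "rot": [0, 0, 0]}])

```text
clock: 13.88
tool_pos: [582.8, -4.0, 267.5]
tool_rot: [0.197, 0.612, 0.748, -0.165]
contact_force: [-0.3, -0.6, 0.1]
gripper_width: 85.1
```

```bash
python3 - <<'E'
from plan import *
T=st(); c=cam("wrist")
Lc=canT([600,-90,23],-hv(101),[0,0,1])
B=np.array([[x,y,z,1] for x in(-23,23) for y in(-23,23) for z in (-26,26)])@Lc.T
save(c,"j_w",(180,20,400,200),3.5,proj(c,B[:,:3]))
h=hv(101); g=np.array([600,-90,26])+6*h
plan([(P(g,101,120),6)])
E
```

```text
t 13.875 pos [582.8  -4.  267.5] j [ 0.3   0.64 -0.66  1.86  1.04  1.12 -0.73] F [-0.3 -0.6  0.1] w 85.1
x [-0.174  0.85  -0.497] y [ 0.98   0.197 -0.005] z [ 0.094 -0.488 -0.868] grasp [597.3 -79.6 133. ]
6 x travel [0.0087, 0.0001, 0.0158] rot [-0.0003, -0.0005, 0.0007] |t| 0.018 deg 0.1 mintip 10.0 enderr 0.4
```

View pics/j_w.png

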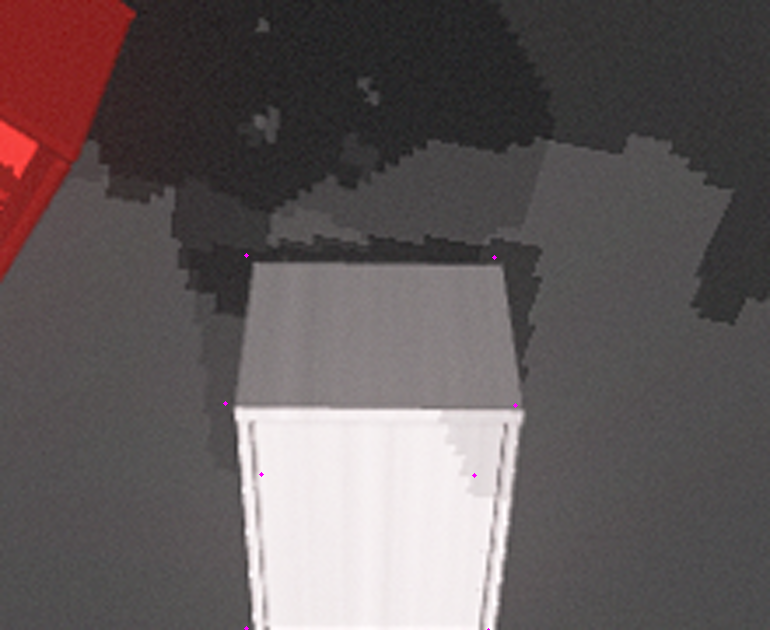

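```bash
python3 - <<'E'
from plan import *
from scipy.optimize import least_squares
c=cam("wrist")
uv=np.array([(253,263),(502,265),(523,409),(234,407)])/3.5+[180,20]-.5
def f(p):
    Lc=canT([p[0],p[1],23],-hv(p[2]),[0,0,1])
    # closed end z=-26; y local = cross(z,x)
    B=np.array([[-23,23,-26,1],[-23,-23,-26,1],[23,-23,-26,1],[23,23,-26,1]])@Lc.T
    return (proj(c,B[:,:3])-uv).ravel()
r=least_squares(f,[600,-90,101]);print(r.x,r.fun.round(1))
h=hv(r.x[2]); g=np.array([r.x[0],r.x[1],26])+6*h
plan([(P(g,r.x[2],120),6)])
E
```

```text
[602.22346381 -93.83042247 100.75980901] [ 0.2 -0.6 -0.4 -0.6 -0.1  0.5  0.3  0.5]
6 x travel [0.0085, 0.0003, 0.016] rot [-0.0001, -0.0004, 0.0007] |t| 0.0181 deg 0.0 mintip 10.0 enderr 0.3
```

Emit:
carry_out(increments=[{"travel": [0.0085, 0.0003, 0.016], "rot": [0, 0, 0]}, {"travel": [0.0085, 0.0003, 0.016], "rot": [0, 0, 0]}, {"travel": [0.0085, 0.0003, 0.016], "rot": [0, 0, 0]}, {"travel": [0.0085, 0.0003, 0.016], "rot": [0, 0, 0.002]}, {"travel": [0.0085, 0.0003, 0.016], "rot": [0, 0, 0.002]}, {"travel": [0.0085, 0.0003, 0.016], "rot": [0, 0, 0]}, {"travel": [0, 0, 0], "rot": [0, 0, 0]}])

```text
clock: 14.85
tool_pos: [585.7, -11.3, 158.7]
tool_rot: [0.198, 0.616, 0.744, -0.165]
contact_force: [-0.4, -1.2, 0.7]
gripper_width: 85.6
```

Emit:
carry_out(increments=[{"travel": [0, 0, 0], "rot": [0, 0, 0]}, {"travel": [0, 0, 0], "rot": [0, 0, 0]}, {"travel": [0, 0, 0], "rot": [0, 0, 0]}, {"travel": [0, 0, 0], "rot": [0, 0, 0]}, {"travel": [0, 0, 0], "rot": [0, 0, 0]}, {"travel": [0, 0, 0], "rot": [0, 0, 0]}], fingers=1, force=40)

```text
clock: 15.6
tool_pos: [586.9, -10.9, 161.5]
tool_rot: [0.2, 0.616, 0.744, -0.164]
contact_force: [-0.7, 1.3, 5.6]
gripper_width: 45.9
```

```bash
python3 - <<'E'
from plan import *
T=st(); c=cam("wrist"); save(c,"k_w",(180,160,400,400),2.5)
Lc=canT([602.2,-93.8,23],-hv(100.8),[0,0,1]); G=np.linalg.inv(Lc)@T; np.save("G2.npy",G); print(G.round(2))
N=canT([531.1,111.3,45],[0,0,-1],-hv(101)); E=N@G   # lying +z -> -h
np.save("E.npy",E)
A=up(T,[0,0,70]);M=up(E,[20,-70,75])
plan([(A,4),(M,16),(up(E,[0,0,60]),4),(E,6)])
E
```

```text
t 15.6 pos [586.9 -10.9 161.5] j [ 0.25  0.81 -0.57  1.87  1.2   1.02 -0.9 ] F [-0.7  1.3  5.6] w 45.9
x [-0.16   0.851 -0.5  ] y [0.982 0.187 0.002] z [ 0.095 -0.49  -0.866] grasp [601.7 -86.9  27.2]
[[ -0.5    0.    -0.87 138.51]
 [ -0.    -1.    -0.    -0.55]
 [ -0.87   0.     0.5  -84.32]
 [  0.     0.     0.     1.  ]]
4 x travel [-0.0087, 0.0, -0.0152] rot [-0.0, -0.0, -0.0] |t| 0.0175 deg 0.0 mintip 29.0 enderr 0.3
16 x travel [-0.0059, -0.0015, 0.0007] rot [0.0003, 0.0982, -0.0001] |t| 0.0061 deg 5.6 mintip 64.0 enderr 0.7
4 x travel [0.006, -0.0016, 0.0175] rot [-0.0002, -0.0001, -0.0001] |t| 0.0186 deg 0.0 mintip 103.0 enderr 0.3
6 x travel [-0.0087, -0.0, 0.005] rot [0.0, -0.0, 0.0] |t| 0.01 deg 0.0 mintip 43.0 enderr 0.2
```

View pics/k_w.png

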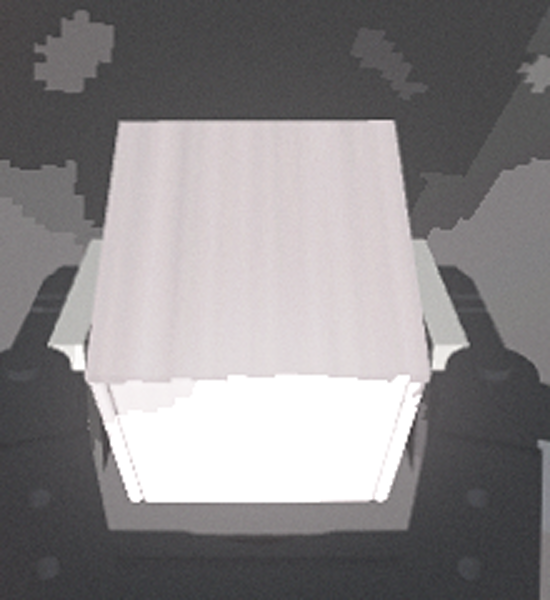

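Emit:
carry_out(increments=[{"travel": [-0.0087, 0, -0.0152], "rot": [0, 0, 0]}, {"travel": [-0.0087, 0, -0.0152], "rot": [0, 0, 0]}, {"travel": [-0.0087, 0, -0.0152], "rot": [0, 0, 0]}, {"travel": [-0.0087, 0, -0.0152], "rot": [0, 0, 0]}, {"travel": [-0.0087, 0, -0.0152], "rot": [0, 0, 0]}, {"travel": [-0.0087, 0, -0.0152], "rot": [0, 0, 0]}])

```text
clock: 16.4
tool_pos: [586.3, -11.0, 267.0]
tool_rot: [0.199, 0.616, 0.744, -0.164]
contact_force: [0.4, -0.2, -1.6]
gripper_width: 45.7
```

```bash
python3 - <<'E'
from plan import *
T=st(); E=np.load("E.npy")
plan([(up(E,[20,-70,75]),16)])
E
```

```text
t 16.4 pos [586.3 -11.  267. ] j [ 0.31  0.64 -0.65  1.86  1.05  1.11 -0.73] F [ 0.4 -0.2 -1.6] w 45.7
x [-0.161  0.851 -0.499] y [0.983 0.186 0.001] z [ 0.094 -0.49  -0.866] grasp [600.8 -87.  132.7]
16 x travel [-0.0064, -0.0015, 0.0031] rot [0.0002, 0.0981, -0.0001] |t| 0.0073 deg 5.6 mintip 85.0 enderr 0.6
```

Emit:
carry_out(increments=[{"travel": [-0.0064, -0.0015, 0.0031], "rot": [0.0002, 0.0981, -0.0001]}, {"travel": [-0.0064, -0.0015, 0.0031], "rot": [0.0002, 0.0981, -0.0001]}, {"travel": [-0.0064, -0.0015, 0.0031], "rot": [0.0002, 0.0981, -0.0001]}, {"travel": [-0.0064, -0.0015, 0.0031], "rot": [0.0002, 0.0981, -0.0001]}, {"travel": [-0.0064, -0.0015, 0.0031], "rot": [0.0002, 0.0981, -0.0001]}, {"travel": [-0.0064, -0.0015, 0.0031], "rot": [0.0002, 0.0981, -0.0001]}, {"travel": [-0.0064, -0.0015, 0.0031], "rot": [0.0002, 0.0981, -0.0001]}, {"travel": [-0.0064, -0.0015, 0.0031], "rot": [0.0002, 0.0981, -0.0001]}, {"travel": [-0.0064, -0.0015, 0.0031], "rot": [0.0002, 0.0981, -0.0001]}, {"travel": [-0.0064, -0.0015, 0.0031], "rot": [0.0002, 0.0981, -0.0001]}, {"travel": [-0.0064, -0.0015, 0.0031], "rot": [0.0002, 0.0981, -0.0001]}, {"travel": [-0.0064, -0.0015, 0.0031], "rot": [0.0002, 0.0981, -0.0001]}, {"travel": [-0.0064, -0.0015, 0.0031], "rot": [0.0002, 0.0981, -0.0001]}, {"travel": [-0.0064, -0.0015, 0.0031], "rot": [0.0002, 0.0981, -0.0001]}, {"travel": [-0.0064, -0.0015, 0.0031], "rot": [0.0002, 0.0981, -0.0001]}, {"travel": [-0.0064, -0.0015, 0.0031], "rot": [0.0002, 0.0981, -0.0001]}, {"travel": [0, 0, 0], "rot": [0, 0, 0]}])

```text
clock: 18.52
tool_pos: [577.6, -96.3, 200.8]
tool_rot: [-0.386, 0.553, 0.666, 0.318]
contact_force: [0.8, 0.5, -0.9]
gripper_width: 45.7
```

```bash
python3 - <<'E'
from plan import *
T=st(); E=np.load("E.npy"); G=np.load("G2.npy")
C=T@np.linalg.inv(G); print(C.round(3))
B=(np.array([[x,y,z,1] for x in(-23,23) for y in(-23,23) for z in (-26,26)])@C.T)[:,:3]
R=Rn.from_euler('z',.1916).as_matrix()
L=np.array([[-23,-23,19],[23,-23,19],[23,23,19],[-23,23,19],[-80,60,12],[-80,-60,12],[125,-60,12],[125,60,12]],float)@R.T+[531.1,111.3,0]
for n,cr,k in (("wrist",None,1),("top",(190,160,330,265),5.5),("scene",(170,130,330,250),4.8)):
    c=cam(n); save(c,"l_"+n,cr,k,proj(c,np.r_[B,L]))
plan([(up(E,[0,0,60]),5),(E,8)])
E
```

```text
t 18.525 pos [577.6 -96.3 200.8] j [ 1.08  1.3  -1.18  1.63  0.15  1.17  0.23] F [ 0.8  0.5 -0.9] w 45.7
x [-0.09   0.492  0.866] y [ 0.982  0.186 -0.003] z [-0.163  0.851 -0.5  ] grasp [552.3  35.6 123.3]
[[ 1.89000e-01 -9.82000e-01 -2.00000e-03  5.50710e+02]
 [-9.82000e-01 -1.89000e-01 -1.00000e-03  3.95870e+01]
 [ 0.00000e+00  2.00000e-03 -1.00000e+00  1.16421e+02]
 [ 0.00000e+00  0.00000e+00  0.00000e+00  1.00000e+00]]
5 x travel [0.0049, -0.0013, 0.014] rot [0.0, 0.0006, 0.0001] |t| 0.0149 deg 0.0 mintip 103.0 enderr 0.3
8 x travel [-0.0065, 0.0, 0.0037] rot [0.0, -0.0, -0.0] |t| 0.0075 deg 0.0 mintip 43.0 enderr 0.4
```

View pics/l_wrist.png

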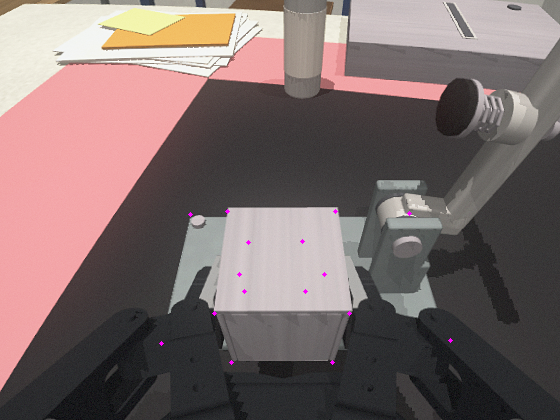

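View pics/l_top.png

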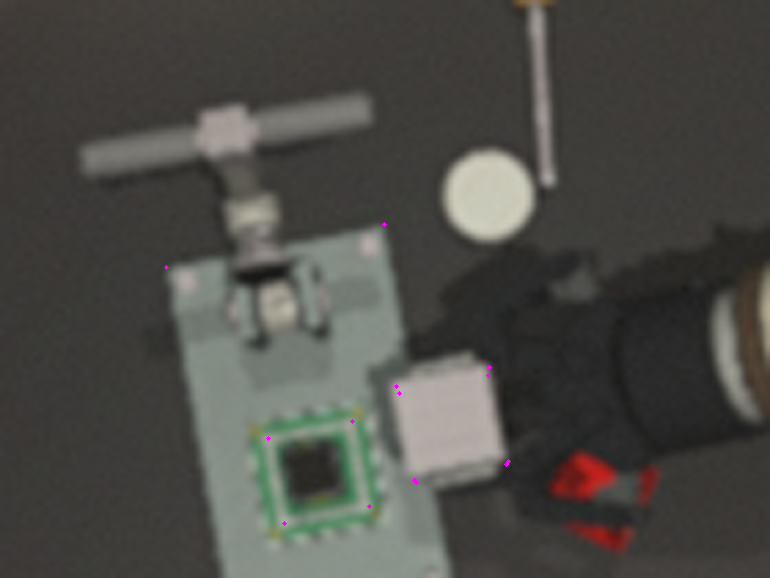

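View pics/l_scene.png

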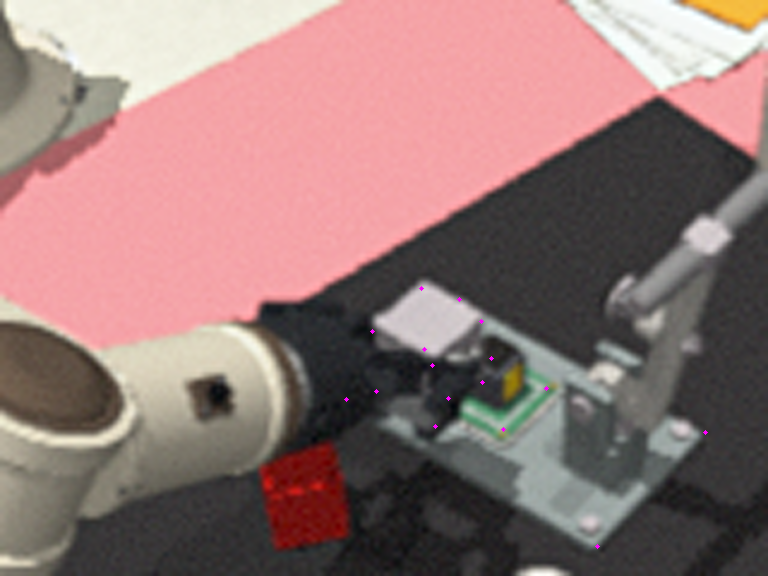

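```bash
python3 - <<'E'
from plan import *
c=cam("wrist"); save(c,"m_w",(200,195,370,375),4); save(cam("top"),"m_t",(245,215,300,260),12)
E
```

```text
(no output)
```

View pics/m_w.png

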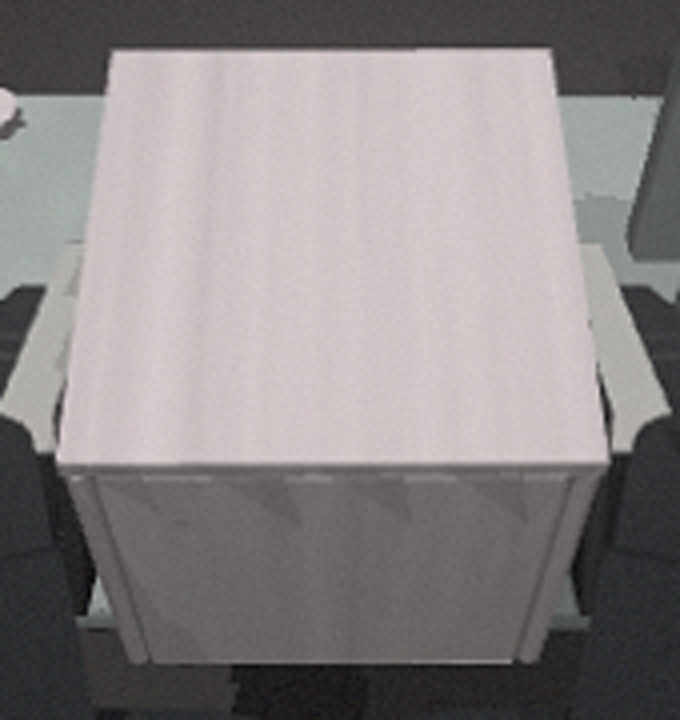

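View pics/m_t.png

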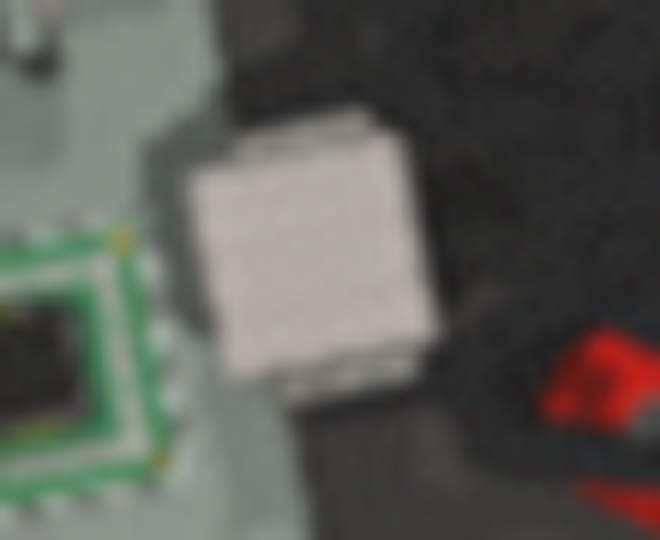

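```bash
python3 - <<'E'
from plan import *
from scipy.optimize import least_squares
c=cam("wrist"); t=cam("top"); T=pose(); G=np.load("G2.npy"); C0=T@np.linalg.inv(G)
wv=np.array([(112,49),(552,48),(608,464),(58,464),(131,662),(535,662)])/4+[200,195]-.5
tv=np.array([(189,178),(403,137),(441,337),(228,379)])/12+[245,215]-.5
# world-ish local: can x=-h (toward tool), y = z×x. closed end z=-26
pts=np.array([[-23,23,-26],[-23,-23,-26],[23,-23,-26],[23,23,-26],[23,23,26],[23,-23,26]],float)
a=proj(c,(np.c_[pts,np.ones(6)]@C0.T)[:,:3]); print((a-wv).round(1))
if abs(a[0,0]-wv[0,0])>60: pts[:,1]*=-1
def Cp(q): 
    M=C0.copy(); M[:3,:3]=C0[:3,:3]@Rn.from_rotvec(q[3:]).as_matrix(); M[:3,3]+=q[:3]; return M
def fw(q): return (proj(c,(np.c_[pts,np.ones(6)]@Cp(q).T)[:,:3])-wv).ravel()
tp=pts[[0,3,2,1]]
tp=pts[:4]
from itertools import product
def ft(q):
    u=proj(t,(np.c_[tp,np.ones(4)]@Cp(q).T)[:,:3])
    d=np.linalg.norm(u[:,None]-tv[None],axis=2).argmin(1); return (u-tv[d]).ravel()
reg=lambda q:q*[.02,.02,.02,1,1,1]
for nm,f in (("w",lambda q:np.r_[fw(q),reg(q)]),("t",lambda q:np.r_[ft(q),reg(q)*3]),("both",lambda q:np.r_[fw(q)*.5,ft(q)*1.5,reg(q)])):
    r=least_squares(f,np.zeros(6));print(nm,r.x.round(3),"max",np.abs(r.fun).max().round(2),"rotz/tilt",np.degrees(r.x[3:]).round(1), "top res",ft(r.x).round(1)); M=Cp(r.x); print(M[:3,2].round(3),M[:3,3].round(1), "pix w",np.abs(fw(r.x)).max().round(1))
E
```

```text
[[-0.3  4.6]
 [-3.   4.6]
 [-3.3  2.1]
 [-0.7  2.5]
 [-1.3  1.9]
 [-1.7  1.6]]
w [ 7.460e-01 -1.560e-01  3.209e+00  0.000e+00 -1.000e-02  2.000e-03] max 0.58 rotz/tilt [ 0.  -0.6  0.1] top res [ 0.9  0.4  0.8 -0.   0.1 -0.   0.3  0.4]
[-0.001  0.007 -1.   ] [551.7  41.  121.9] pix w 0.6
t [-0.356  0.601  1.532 -0.067  0.003  0.009] max 0.42 rotz/tilt [-3.9  0.2  0.5] top res [ 0.3  0.1  0.4 -0.2 -0.4 -0.1 -0.2  0.2]
[-0.065 -0.019 -0.998] [550.6  41.8 120.2] pix w 6.7
both [ 7.410e-01  2.600e-01  2.502e+00 -1.000e-03 -6.000e-03  3.000e-03] max 1.1 rotz/tilt [-0.1 -0.3  0.2] top res [ 0.7  0.4  0.6 -0.  -0.1 -0.   0.1  0.4]
[-0.001  0.003 -1.   ] [551.7  41.4 121.2] pix w 1.1
```

```bash
python3 - <<'E'
from plan import *
T=st()
C=canT([551.7,41.2,121.5],[0,0.004,-1],-hv(100.9)); G=np.linalg.inv(C)@T; np.save("G3.npy",G)
N=canT([531.1,111.3,45],[0,0,-1],-hv(101)); E=N@G; np.save("E.npy",E)
plan([(up(E,[0,0,55]),6),(E,8)])
E
```

```text
t 18.875 pos [577.9 -94.4 203.4] j [ 1.08  1.29 -1.18  1.63  0.15  1.17  0.23] F [ 0.7 -0.1 -0.9] w 45.8
x [-0.095  0.493  0.865] y [ 0.982  0.189 -0.001] z [-0.164  0.849 -0.502] grasp [552.5  37.2 125.6]
6 x travel [0.0031, -0.0011, 0.0123] rot [0.0003, -0.0007, -0.0] |t| 0.0127 deg 0.0 mintip 95.0 enderr 0.1
8 x travel [-0.0059, 0.0, 0.0035] rot [0.0, 0.0, -0.0] |t| 0.0069 deg 0.0 mintip 40.0 enderr 0.4
```

Emit:
carry_out(increments=[{"travel": [0.0031, -0.0011, 0.0123], "rot": [0, 0, 0]}, {"travel": [0.0031, -0.0011, 0.0123], "rot": [0, 0, 0]}, {"travel": [0.0031, -0.0011, 0.0123], "rot": [0, 0, 0]}, {"travel": [0.0031, -0.0011, 0.0123], "rot": [0, 0, 0]}, {"travel": [0.0031, -0.0011, 0.0123], "rot": [0.001, -0.002, 0]}, {"travel": [0.0031, -0.0011, 0.0123], "rot": [0.001, -0.002, 0]}, {"travel": [0, 0, 0], "rot": [0, 0, 0]}, {"travel": [0, 0, 0], "rot": [0, 0, 0]}, {"travel": [0, 0, 0], "rot": [0, 0, 0]}])

```text
clock: 20.0
tool_pos: [557.8, -24.7, 181.7]
tool_rot: [-0.385, 0.553, 0.668, 0.316]
contact_force: [-0.1, 0.4, -0.2]
gripper_width: 46.1
```

```bash
python3 - <<'E'
from plan import *
T=st(); G=np.load("G3.npy");E=np.load("E.npy")
C=T@np.linalg.inv(G); print(C.round(3))
B=(np.array([[x,y,-26,1] for x in(-23,23) for y in(-23,23)])@C.T)[:,:3]
R=Rn.from_euler('z',.1916).as_matrix()
L=np.array([[-23,-23,19],[23,-23,19],[23,23,19],[-23,23,19],[-80,60,12],[-80,-60,12],[125,-60,12],[125,60,12]],float)@R.T+[531.1,111.3,0]
for n,cr,k in (("wrist",None,1),("top",(195,180,295,285),5.5),("scene",(200,150,320,250),5.5)):
    c=cam(n); save(c,"n_"+n,cr,k,proj(c,np.r_[B,L]))
plan([(E,8)])
E
```

```text
t 20.0 pos [557.8 -24.7 181.7] j [ 1.03  1.3  -1.18  1.74  0.16  1.01  0.19] F [-0.1  0.4 -0.2] w 46.1
x [-0.093  0.495  0.864] y [ 0.982  0.189 -0.002] z [-0.164  0.848 -0.504] grasp [532.4 106.7 103.6]
[[ 1.89000e-01 -9.82000e-01 -1.00000e-03  5.31575e+02]
 [-9.82000e-01 -1.89000e-01  1.00000e-03  1.10705e+02]
 [-2.00000e-03  1.00000e-03 -1.00000e+00  9.95530e+01]
 [ 0.00000e+00  0.00000e+00  0.00000e+00  1.00000e+00]]
8 x travel [-0.0058, 0.0, 0.0035] rot [0.0001, -0.0002, -0.0002] |t| 0.0068 deg 0.0 mintip 40.0 enderr 0.2
```

View pics/n_wrist.png

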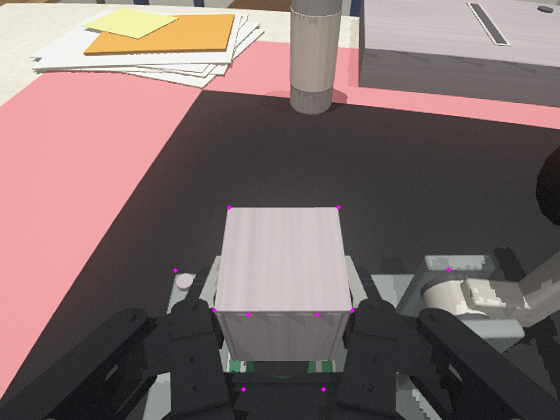

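View pics/n_top.png

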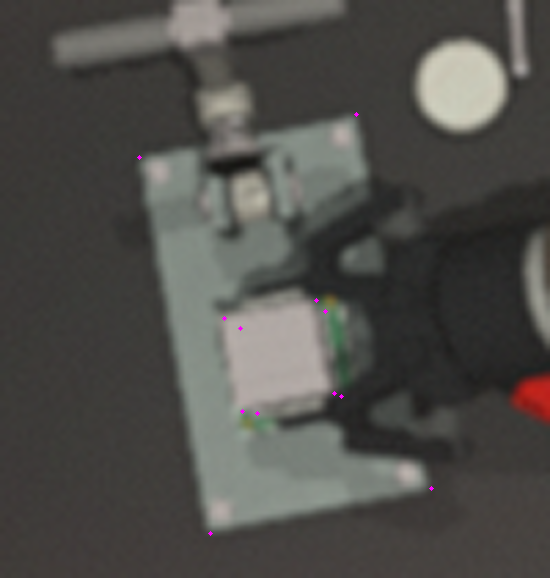

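View pics/n_scene.png

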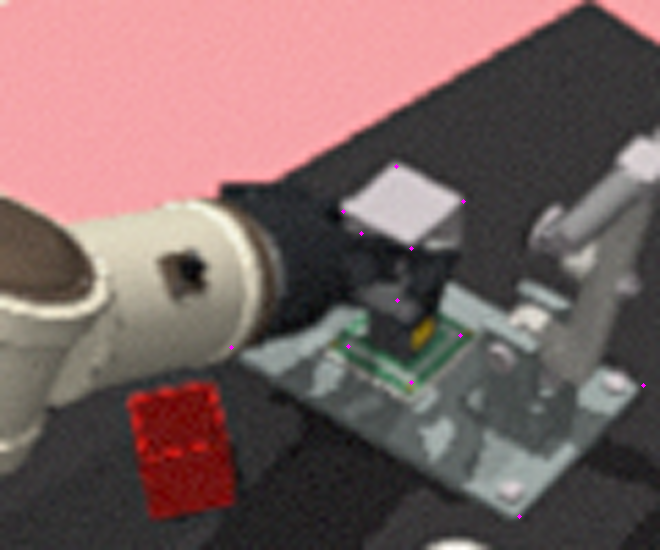

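Emit:
carry_out(increments=[{"travel": [-0.0058, 0, 0.0035], "rot": [0, 0, 0]}, {"travel": [-0.0058, 0, 0.0035], "rot": [0, 0, 0]}, {"travel": [-0.0058, 0, 0.0035], "rot": [0, 0, 0]}, {"travel": [-0.0058, 0, 0.0035], "rot": [0, 0, 0]}, {"travel": [-0.0058, 0, 0.0035], "rot": [0, 0, 0]}, {"travel": [-0.0058, 0, 0.0035], "rot": [0, 0, 0]}, {"travel": [-0.0058, 0, 0.0035], "rot": [0, 0, 0]}, {"travel": [0, 0, 0], "rot": [0, 0, 0]}, {"travel": [0, 0, 0], "rot": [0, 0, 0]}, {"travel": [0, 0, 0], "rot": [0, 0, 0]}])

```text
clock: 21.4
tool_pos: [557.3, -23.4, 134.6]
tool_rot: [-0.385, 0.552, 0.668, 0.316]
contact_force: [-0.4, -0.2, -1.0]
gripper_width: 45.4
```

```bash
python3 - <<'E'
from plan import *
T=st(); G=np.load("G3.npy");E=np.load("E.npy")
C=T@np.linalg.inv(G); print(C[:3,3].round(1),C[:3,2].round(3))
B=(np.array([[x,y,-26,1] for x in(-23,23) for y in(-23,23)])@C.T)[:,:3]
for n,cr,k in (("top",(195,180,295,285),5.5),("scene",(200,150,320,250),5.5)):
    c=cam(n); save(c,"o_"+n,cr,k,proj(c,B))
plan([(E,2)])
E
```

```text
t 21.4 pos [557.3 -23.4 134.6] j [ 1.01  1.37 -1.13  1.72  0.2   0.98  0.23] F [-0.4 -0.2 -1. ] w 45.4
x [-0.094  0.495  0.864] y [ 0.982  0.19  -0.002] z [-0.165  0.848 -0.504] grasp [531.7 108.   56.5]
[530.9 112.   52.4] [-0.001  0.002 -1.   ]
2 x travel [-0.0032, 0.0001, 0.0016] rot [0.0002, -0.0009, -0.0006] |t| 0.0036 deg 0.1 mintip 40.0 enderr 0.1
```

View pics/o_top.png

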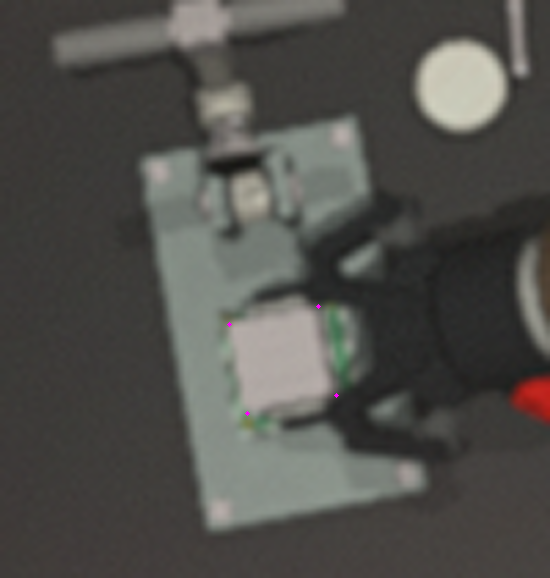

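View pics/o_scene.png

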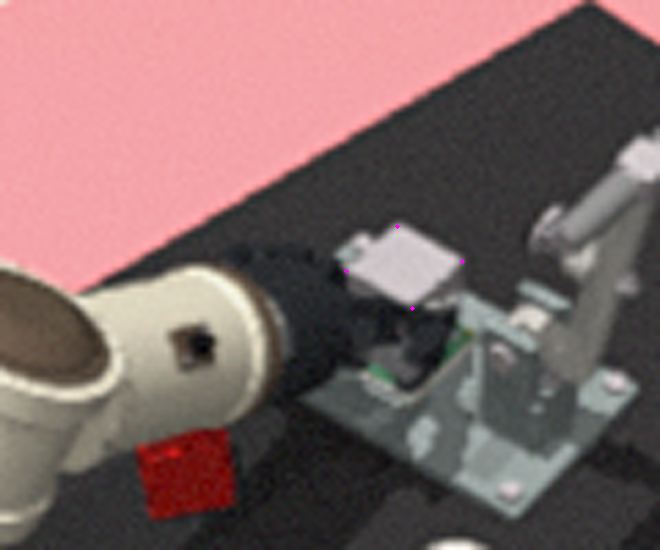

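Emit:
carry_out(increments=[{"travel": [-0.0016, 0, 0.0008], "rot": [0, 0, 0]}, {"travel": [-0.0016, 0, 0.0008], "rot": [0, 0, 0]}, {"travel": [-0.0016, 0, 0.0008], "rot": [0, 0, 0]}, {"travel": [-0.0016, 0, 0.0008], "rot": [0, 0, 0]}, {"travel": [0, 0, 0], "rot": [0, 0, 0]}, {"travel": [0, 0, 0], "rot": [0, 0, 0]}])

```text
clock: 22.25
tool_pos: [557.3, -23.8, 127.1]
tool_rot: [-0.385, 0.552, 0.668, 0.316]
contact_force: [0.2, -0.1, -1.4]
gripper_width: 45.5
```

```bash
python3 - <<'E'
from plan import *
T=st(); C=T@np.linalg.inv(np.load("G3.npy")); print(C[:3,3].round(1))
E
```

```text
t 22.25 pos [557.3 -23.8 127.1] j [ 1.    1.38 -1.12  1.72  0.2   0.98  0.24] F [ 0.2 -0.1 -1.4] w 45.5
x [-0.094  0.495  0.864] y [ 0.982  0.19  -0.002] z [-0.165  0.848 -0.504] grasp [531.6 107.6  49.1]
[530.8 111.6  45. ]
```

Emit:
carry_out(increments=[{"travel": [-0.0009, 0, 0.0005], "rot": [0, 0, 0]}, {"travel": [-0.0009, 0, 0.0005], "rot": [0, 0, 0]}, {"travel": [0, 0, 0], "rot": [0, 0, 0]}, {"travel": [0, 0, 0], "rot": [0, 0, 0]}])

```text
clock: 22.75
tool_pos: [557.4, -24.0, 126.1]
tool_rot: [-0.385, 0.552, 0.668, 0.317]
contact_force: [-1.6, -3.6, 5.1]
gripper_width: 45.5
```

Contact (+5 N up). Release, then look.

Emit:
carry_out(increments=[{"travel": [0, 0, 0], "rot": [0, 0, 0]}, {"travel": [0, 0, 0], "rot": [0, 0, 0]}, {"travel": [0, 0, 0], "rot": [0, 0, 0]}, {"travel": [0, 0, 0], "rot": [0, 0, 0]}], fingers=0)

```text
clock: 23.25
tool_pos: [557.2, -23.9, 124.9]
tool_rot: [-0.385, 0.552, 0.668, 0.316]
contact_force: [0.0, 0.7, -0.9]
gripper_width: 85.3
```

Emit:
carry_out(increments=[{"travel": [0, 0, -0.02], "rot": [0, 0, 0]}, {"travel": [0, 0, -0.0225], "rot": [0, 0, 0]}, {"travel": [0, 0, -0.0225], "rot": [0, 0, 0]}, {"travel": [0, 0, -0.0225], "rot": [0, 0, 0]}, {"travel": [0, 0, -0.0225], "rot": [0, 0, 0]}, {"travel": [0, 0, -0.0225], "rot": [0, 0, 0]}])

```text
clock: 24.0
tool_pos: [579.2, -136.9, 192.1]
tool_rot: [-0.385, 0.552, 0.668, 0.316]
contact_force: [0.0, 0.1, -0.7]
gripper_width: 85.3
```

```bash
python3 - <<'E'
from plan import *
T=st(); C=canT([531.1,111.3,45],[0,0,-1],-hv(101))
B=(np.array([[x,y,z,1] for x in(-23,23) for y in(-23,23) for z in (-26,26)])@C.T)[:,:3]
for n,cr,k in (("wrist",None,1),("top",(195,160,295,265),5.5),("scene",(200,130,340,250),5.5)):
    c=cam(n); save(c,"p_"+n,cr,k,proj(c,B))
E
```

```text
t 24.0 pos [ 579.2 -136.9  192.1] j [ 1.1   1.31 -1.16  1.58  0.17  1.24  0.27] F [ 0.   0.1 -0.7] w 85.3
x [-0.093  0.495  0.864] y [ 0.982  0.19  -0.003] z [-0.165  0.848 -0.504] grasp [553.5  -5.4 114. ]
```

View pics/p_wrist.png

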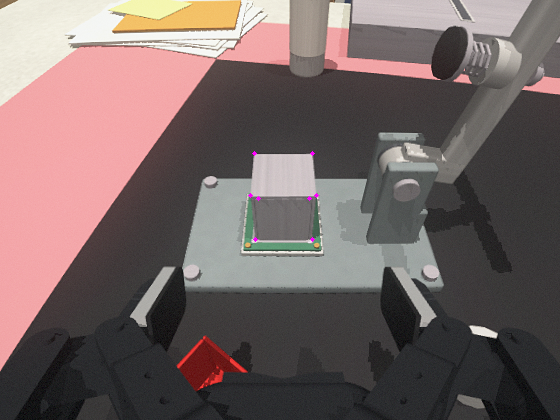

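View pics/p_top.png

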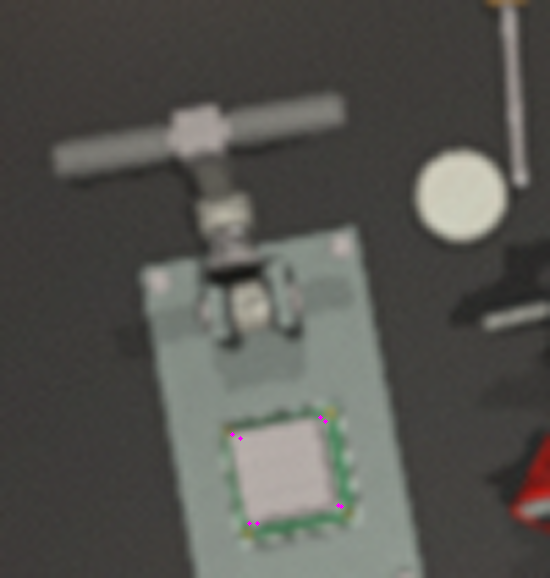

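View pics/p_scene.png

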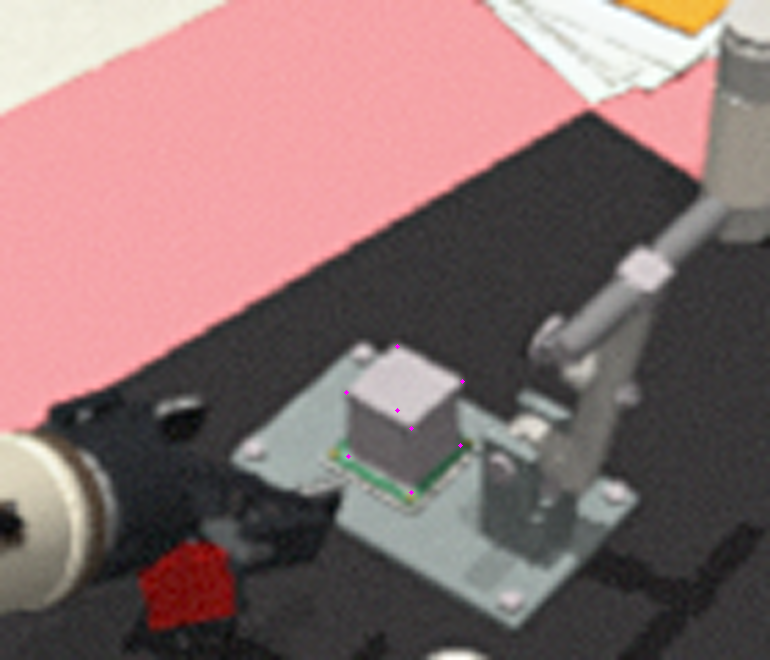

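```bash
cat > lev.py <<'E'
from plan import *
YAW=np.degrees(.1916); c_,s_=np.cos(.1916),np.sin(.1916)
Rp=np.array([[c_,-s_,0],[s_,c_,0],[0,0,1]]); O=np.array([531.1,111.3,0])
def W(p): return Rp@np.array(p,float)+O
def bar(th,y=-39): a=np.radians(68.0)+th; return W([85+168.4*np.cos(a),y,78+168.4*np.sin(a)])
def LT(g,delta):  # tool down, x_t heading yaw+90, rotated by delta deg about -y_press (lever's sense: -z -> +x)
    R=Rn.from_rotvec(-np.radians(delta)*Rp[:,1]).as_matrix()@toolR(YAW+90,90)
    T=np.eye(4);T[:3,:3]=R;T[:3,3]=np.array(g)-155*R[:,2];return T
E
python3 - <<'E'
import numpy as np
from ik import *
import fit
p,_=model(); print(p.round(1))
from lev import *
def tr(seq,j):
    j=np.array(j)
    for g,d in seq:
        T=LT(g,d);R=T[:3,:3];x=T[:3,3]
        f=lambda q:np.r_[(fk(q,p,S)[1]-x)/10,(fk(q,p,S)[0]-R).ravel()*10,.02*(q-j)]
        r=least_squares(f,np.clip(j,LO+.021,HI-.021),bounds=(LO+.02,HI-.02)); dj=np.abs(r.x-j).max(); j=r.x
        yield np.linalg.norm(fk(j,p,S)[1]-x),dj,j
j0=arm.sense()["joints"]
for d0,d1 in ((0,0),(-25,10),(-40,0),(-40,20),(-50,30)):
    app=[(bar(0)+[-60*(1-t),-60*(1-t),90],d0*t) for t in np.linspace(0,1,8)]+[(bar(0)+[0,0,90*(1-t)],d0) for t in np.linspace(.2,1,5)]
    arc=[(bar(1.75*t),d0+(d1-d0)*t) for t in np.linspace(0,1,15)]
    r=list(tr(app+arc,j0)); print(d0,d1,"errs",np.array([k[0] for k in r]).round(1).max(),"late",[round(k[0],1) for k in r[-8:]],"dj",max(k[1] for k in r[1:]).round(2)); print(r[12][2].round(2),r[-1][2].round(2))
E
```

```text
4
[342.2 540.  458.2 204.8  -0.    1.6  -2.3  22.2   4.3   9. ]
0 0 errs 0.0 late [np.float64(0.0), np.float64(0.0), np.float64(0.0), np.float64(0.0), np.float64(0.0), np.float64(0.0), np.float64(0.0), np.float64(0.0)] dj 0.05
[ 0.41  0.74 -1.    1.46  0.63  1.29 -0.45] [ 0.6   0.56 -1.01  2.11  0.67  0.83 -0.63]
-25 10 errs 0.0 late [np.float64(0.0), np.float64(0.0), np.float64(0.0), np.float64(0.0), np.float64(0.0), np.float64(0.0), np.float64(0.0), np.float64(0.0)] dj 0.11
[ 0.2   0.99 -0.92  1.    0.59  1.85 -0.36] [ 0.63  0.46 -1.    2.26  0.78  0.58 -0.74]
-40 0 errs 8.9 late [np.float64(0.0), np.float64(0.0), np.float64(0.0), np.float64(0.0), np.float64(0.0), np.float64(0.0), np.float64(0.0), np.float64(0.0)] dj 0.77
[-0.18  1.02  0.04  0.75 -0.    2.    0.04] [-0.16  0.37  0.04  2.11 -0.02  0.67  0.08]
-40 20 errs 8.9 late [np.float64(0.0), np.float64(0.0), np.float64(0.0), np.float64(0.0), np.float64(0.0), np.float64(0.0), np.float64(0.0), np.float64(0.2)] dj 0.8
[-0.18  1.02  0.04  0.75 -0.    2.    0.04] [-0.37  0.27  0.36  2.4  -0.82  0.21  0.95]
-50 30 errs 17.0 late [np.float64(0.0), np.float64(0.0), np.float64(0.0), np.float64(0.0), np.float64(0.0), np.float64(0.0), np.float64(3.1), np.float64(14.1)] dj 0.88
[-0.19  1.07  0.05  0.71 -0.    2.    0.05] [ 0.33  0.28 -0.53  2.4   0.51  0.21 -0.45]
```

```bash
python3 - <<'E'
from lev import *
st(); print(bar(0),bar(1.75))
plan([(LT(bar(0)+[-20,-20,120],-20),16),(LT(bar(0)+[0,0,0],-20),8)])
E
```

```text
t 24.15 pos [ 579.5 -137.2  192. ] j [ 1.1   1.31 -1.16  1.58  0.17  1.24  0.27] F [-0.3  0.3 -1.2] w 85.4
x [-0.093  0.496  0.863] y [ 0.982  0.188 -0.002] z [-0.163  0.848 -0.505] grasp [554.3  -5.8 113.8]
[683.90070128 101.21323639 234.13776111] [460.10674471  57.80179016 112.24258375]
16 x travel [0.0223, 0.0086, -0.0119] rot [0.0198, -0.0645, 0.0112] |t| 0.0267 deg 3.9 mintip 121.0 enderr 0.2
8 x travel [0.002, 0.0079, 0.0131] rot [-0.0001, 0.0001, -0.0001] |t| 0.0154 deg 0.0 mintip 217.0 enderr 0.4
```

Emit:
carry_out(increments=[{"travel": [0.026, 0, -0.015], "rot": [0, 0, 0]}, {"travel": [0.026, 0, -0.015], "rot": [0, 0, 0]}, {"travel": [0.026, 0, -0.015], "rot": [0, 0, 0]}, {"travel": [0.026, 0, -0.015], "rot": [0, 0, 0]}, {"travel": [0.026, 0, -0.015], "rot": [0, 0, 0]}])

```text
clock: 24.78
tool_pos: [579.3, -135.4, 344.4]
tool_rot: [-0.385, 0.552, 0.669, 0.316]
contact_force: [0.3, -0.1, 0.6]
gripper_width: 85.5
```

```bash
python3 - <<'E'
from lev import *
st()
plan([(LT(bar(0)+[-20,-20,120],-20),14)])
E
```

```text
t 24.775 pos [ 579.3 -135.4  344.4] j [ 1.15  1.13 -1.3   1.57  0.04  1.36  0.16] F [ 0.3 -0.1  0.6] w 85.5
x [-0.094  0.495  0.864] y [ 0.982  0.19  -0.002] z [-0.165  0.848 -0.504] grasp [553.7  -4.  266.2]
14 x travel [0.0194, 0.0116, -0.004] rot [0.0225, -0.0737, 0.0129] |t| 0.023 deg 4.5 mintip 265.0 enderr 0.3
```

Emit:
carry_out(increments=[{"travel": [0.0194, 0.0116, -0.004], "rot": [0.0225, -0.0737, 0.0129]}, {"travel": [0.0194, 0.0116, -0.004], "rot": [0.0225, -0.0737, 0.0129]}, {"travel": [0.0194, 0.0116, -0.004], "rot": [0.0225, -0.0737, 0.0129]}, {"travel": [0.0194, 0.0116, -0.004], "rot": [0.0225, -0.0737, 0.0129]}, {"travel": [0.0194, 0.0116, -0.004], "rot": [0.0225, -0.0737, 0.0129]}, {"travel": [0.0194, 0.0116, -0.004], "rot": [0.0225, -0.0737, 0.0129]}, {"travel": [0.0194, 0.0116, -0.004], "rot": [0.0225, -0.0737, 0.0129]}, {"travel": [0.0194, 0.0116, -0.004], "rot": [0.0225, -0.0737, 0.0129]}, {"travel": [0.0194, 0.0116, -0.004], "rot": [0.0225, -0.0737, 0.0129]}, {"travel": [0.0194, 0.0116, -0.004], "rot": [0.0225, -0.0737, 0.0129]}, {"travel": [0.0194, 0.0116, -0.004], "rot": [0.0225, -0.0737, 0.0129]}, {"travel": [0.0194, 0.0116, -0.004], "rot": [0.0225, -0.0737, 0.0129]}, {"travel": [0.0194, 0.0116, -0.004], "rot": [0.0225, -0.0737, 0.0129]}, {"travel": [0.0194, 0.0116, -0.004], "rot": [0.0225, -0.0737, 0.0129]}, {"travel": [0, 0, 0], "rot": [0, 0, 0]}, {"travel": [0, 0, 0], "rot": [0, 0, 0]}])

```text
clock: 26.78
tool_pos: [715.7, 90.5, 497.8]
tool_rot: [-0.111, 0.627, 0.76, -0.134]
contact_force: [-0.1, -0.7, 0.3]
gripper_width: 85.4
```

```bash
python3 - <<'E'
from lev import *
st(); c=cam("wrist")
L=[bar(0,y) for y in(-64,-14,14,64)]
save(c,"q_w",None,1,proj(c,L))
plan([(LT(bar(0),-20),8)])
E
```

```text
t 26.775 pos [715.7  90.5 497.8] j [ 0.27  0.84 -0.96  1.01  0.55  1.9  -0.33] F [-0.1 -0.7  0.3] w 85.4
x [-0.189  0.982  0.001] y [ 0.923  0.178 -0.342] z [-0.336 -0.064 -0.94 ] grasp [663.6  80.6 352.2]
8 x travel [0.0022, 0.0078, 0.0128] rot [-0.0, -0.0002, -0.0003] |t| 0.0151 deg 0.0 mintip 218.0 enderr 0.4
```

View pics/q_w.png

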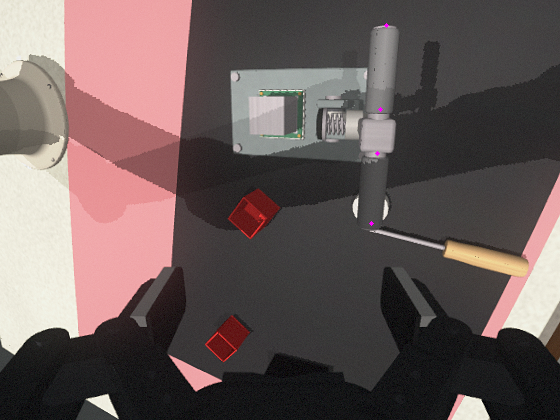

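Emit:
carry_out(increments=[{"travel": [0.0022, 0.0078, 0.0128], "rot": [0, 0, 0]}, {"travel": [0.0022, 0.0078, 0.0128], "rot": [0, 0, 0]}, {"travel": [0.0022, 0.0078, 0.0128], "rot": [0, 0, 0]}, {"travel": [0.0022, 0.0078, 0.0128], "rot": [0, 0, 0]}, {"travel": [0.0022, 0.0078, 0.0128], "rot": [0, 0, 0]}, {"travel": [0.0022, 0.0078, 0.0128], "rot": [0, 0, 0]}, {"travel": [0.0022, 0.0078, 0.0128], "rot": [0, 0, 0]}, {"travel": [0.0022, 0.0078, 0.0128], "rot": [0, 0, 0]}, {"travel": [0, 0, 0], "rot": [0, 0, 0]}, {"travel": [0, 0, 0], "rot": [0, 0, 0]}])

```text
clock: 28.08
tool_pos: [735.7, 112.8, 380.1]
tool_rot: [-0.111, 0.627, 0.76, -0.134]
contact_force: [0.3, 0.2, -0.2]
gripper_width: 85.8
```

Emit:
carry_out(increments=[{"travel": [0, 0, 0], "rot": [0, 0, 0]}, {"travel": [0, 0, 0], "rot": [0, 0, 0]}, {"travel": [0, 0, 0], "rot": [0, 0, 0]}, {"travel": [0, 0, 0], "rot": [0, 0, 0]}], fingers=0.68, force=30)

```text
clock: 28.58
tool_pos: [735.6, 112.8, 379.9]
tool_rot: [-0.111, 0.627, 0.76, -0.134]
contact_force: [-1.1, -0.3, -0.3]
gripper_width: 27.5
```

```bash
python3 - <<'E'
from lev import *
T=st(); print((Rp.T@((T[:3,3]+155*T[:3,2])-O)).round(1)); c=cam("wrist")
save(c,"r_w",None,1,proj(c,[bar(0,y) for y in(-64,-14,14,64)])); save(cam("scene"),"r_s",(200,100,380,235),4)
E
```

```text
t 28.575 pos [735.6 112.8 379.9] j [ 0.24  0.96 -0.92  1.07  0.6   1.74 -0.36] F [-1.1 -0.3 -0.3] w 27.5
x [-0.19   0.982  0.   ] y [ 0.922  0.179 -0.342] z [-0.336 -0.065 -0.94 ] grasp [683.5 102.7 234.2]
[148.  -37.4 234.2]
```

View pics/r_w.png

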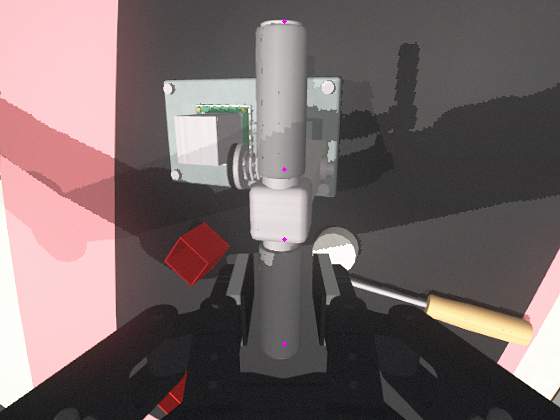

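View pics/r_s.png

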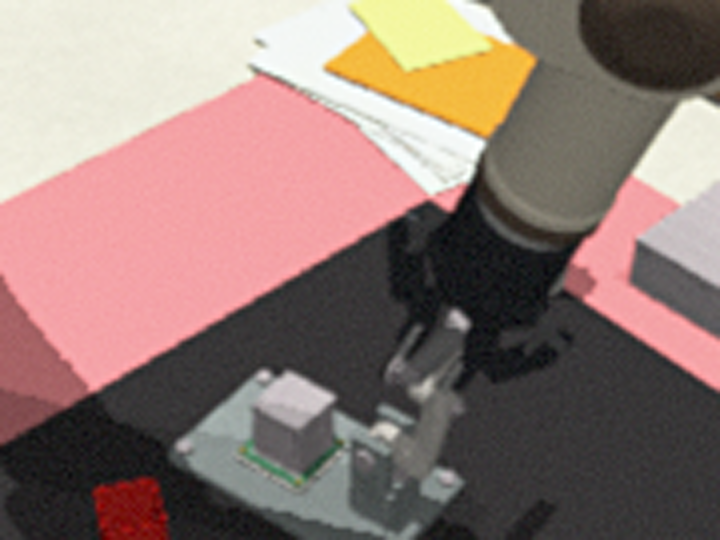

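```bash
python3 - <<'E'
from lev import *
w=[(LT(bar(t,-38),d),5) for t,d in ((.3,-18),(.6,-16),(.9,-13),(1.2,-10))]
plan(w)
E
```

```text
5 x travel [-0.0001, -0.0111, 0.001] rot [-0.0071, -0.0001, -0.0] |t| 0.0111 deg 0.4 mintip 220.0 enderr 0.1
5 x travel [-0.0, -0.0105, 0.0036] rot [-0.007, 0.0, -0.0] |t| 0.0111 deg 0.4 mintip 225.0 enderr 0.2
5 x travel [-0.0, -0.0098, 0.0059] rot [-0.0104, 0.0, -0.0] |t| 0.0114 deg 0.6 mintip 207.0 enderr 0.2
5 x travel [-0.0, -0.0081, 0.0077] rot [-0.0105, 0.0, -0.0] |t| 0.0112 deg 0.6 mintip 176.0 enderr 0.3
```

Emit:
carry_out(increments=[{"travel": [0, -0.006, 0.0005], "rot": [-0.0071, 0, 0]}, {"travel": [0, -0.0111, 0.001], "rot": [-0.0071, 0, 0]}, {"travel": [0, -0.0111, 0.001], "rot": [-0.0071, 0, 0]}, {"travel": [0, -0.0111, 0.001], "rot": [-0.0071, 0, 0]}, {"travel": [0, -0.0111, 0.001], "rot": [-0.0071, 0, 0]}, {"travel": [0, -0.0051, 0.0005], "rot": [0, 0, 0]}, {"travel": [0, -0.0105, 0.0036], "rot": [-0.007, 0, 0]}, {"travel": [0, -0.0105, 0.0036], "rot": [-0.007, 0, 0]}, {"travel": [0, -0.0105, 0.0036], "rot": [-0.007, 0, 0]}, {"travel": [0, -0.0105, 0.0036], "rot": [-0.007, 0, 0]}, {"travel": [0, -0.0105, 0.0036], "rot": [-0.007, 0, 0]}, {"travel": [0, 0, 0], "rot": [0, 0, 0]}])

```text
clock: 30.18
tool_pos: [627.3, 91.8, 391.3]
tool_rot: [-0.089, 0.63, 0.764, -0.107]
contact_force: [3.3, 1.7, -0.5]
gripper_width: 27.4
```

```bash
python3 - <<'E'
from lev import *
T=st(); c=cam("wrist")
save(c,"s_w",None,1,proj(c,[bar(.57,y) for y in(-64,-14,14,64)]))
plan([(LT(bar(t,-38),d),5) for t,d in ((.9,-13),(1.2,-10))])
E
```

```text
t 30.175 pos [627.3  91.8 391.3] j [ 0.43  0.77 -1.01  1.46  0.54  1.53 -0.43] F [ 3.3  1.7 -0.5] w 27.4
x [-0.19   0.982  0.   ] y [ 0.944  0.183 -0.276] z [-0.271 -0.052 -0.961] grasp [585.3  83.7 242.3]
5 x travel [-0.0001, -0.0097, 0.0059] rot [-0.0105, -0.0001, -0.0] |t| 0.0114 deg 0.6 mintip 207.0 enderr 0.2
5 x travel [-0.0, -0.0081, 0.0077] rot [-0.0104, 0.0, -0.0] |t| 0.0112 deg 0.6 mintip 175.0 enderr 0.2
```

View pics/s_w.png

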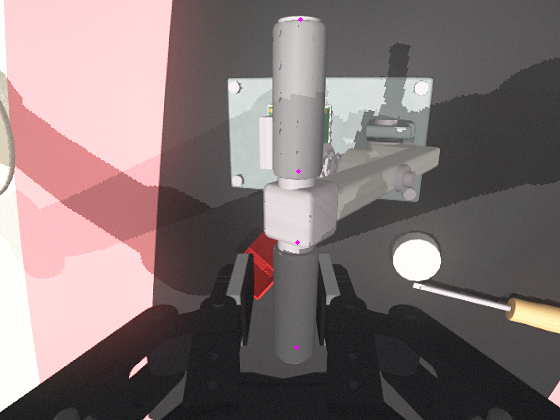

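```bash
python3 - <<'E'
from lev import *
plan([(LT(bar(t,-38),d),5) for t,d in ((.9,-4),(1.2,2))])
E
```

```text
5 x travel [-0.0001, -0.0149, 0.0055] rot [-0.0419, -0.0001, -0.0] |t| 0.0159 deg 2.4 mintip 206.0 enderr 0.3
5 x travel [-0.0, -0.011, 0.0064] rot [-0.0209, 0.0, -0.0] |t| 0.0127 deg 1.2 mintip 176.0 enderr 0.2
```

Emit:
carry_out(increments=[{"travel": [0, -0.0149, 0.0055], "rot": [-0.0419, 0, 0]}, {"travel": [0, -0.0149, 0.0055], "rot": [-0.0419, 0, 0]}, {"travel": [0, -0.0149, 0.0055], "rot": [-0.0419, 0, 0]}, {"travel": [0, -0.0149, 0.0055], "rot": [-0.0419, 0, 0]}, {"travel": [0, -0.0149, 0.0055], "rot": [-0.0419, 0, 0]}, {"travel": [0, -0.011, 0.0064], "rot": [-0.0209, 0, 0]}, {"travel": [0, -0.011, 0.0064], "rot": [-0.0209, 0, 0]}, {"travel": [0, -0.011, 0.0064], "rot": [-0.0209, 0, 0]}, {"travel": [0, -0.011, 0.0064], "rot": [-0.0209, 0, 0]}, {"travel": [0, -0.011, 0.0064], "rot": [-0.0209, 0, 0]}, {"travel": [0, 0, 0], "rot": [0, 0, 0]}])

```text
clock: 31.6
tool_pos: [496.2, 66.5, 348.5]
tool_rot: [0.011, 0.636, 0.771, 0.014]
contact_force: [2.0, 1.9, 0.0]
gripper_width: 27.4
```

```bash
python3 - <<'E'
from lev import *
T=st(); print((Rp.T@((T[:3,3]+155*T[:3,2])-O)).round(1)); c=cam("wrist")
save(c,"t_w",None,1,proj(c,[bar(1.16,y) for y in(-64,-14,14,64)])); save(cam("scene"),"t_s",(200,100,380,235),4)
E
```

```text
t 31.6 pos [496.2  66.5 348.5] j [ 0.73  0.51 -1.14  1.97  0.57  0.98 -0.5 ] F [2.  1.9 0. ] w 27.4
x [-0.19   0.982  0.   ] y [0.981 0.19  0.035] z [ 0.034  0.007 -0.999] grasp [501.5  67.5 193.6]
[-37.4 -37.3 193.6]
```

View pics/t_w.png

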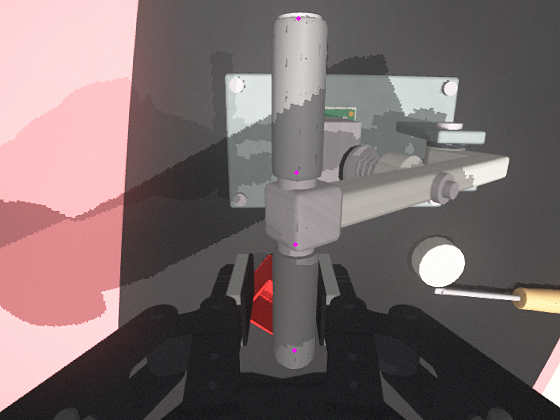

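View pics/t_s.png

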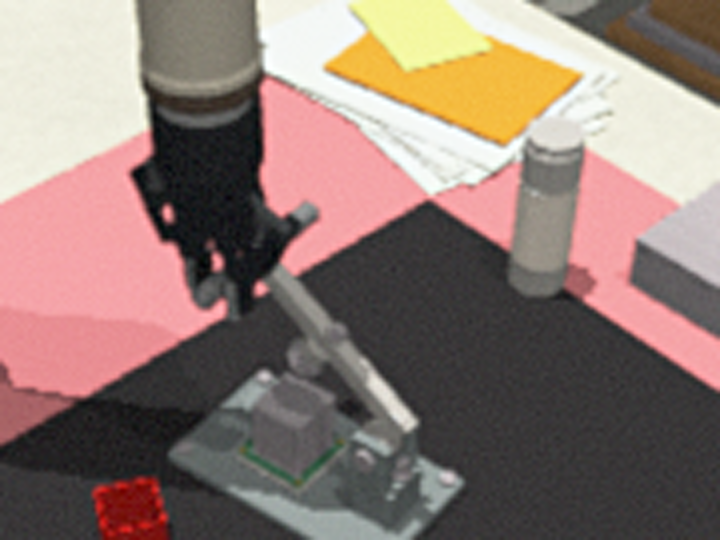

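Emit:
carry_out(increments=[{"travel": [0, 0, 0], "rot": [0, 0, 0]}, {"travel": [0, 0, 0], "rot": [0, 0, 0]}, {"travel": [0, 0, 0], "rot": [0, 0, 0]}], fingers=1, force=30)

```text
clock: 32.08
tool_pos: [497.8, 66.6, 349.1]
tool_rot: [0.012, 0.636, 0.771, 0.015]
contact_force: [4.2, 1.3, -1.8]
gripper_width: 17.0
```

```bash
python3 - <<'E'
from lev import *
T=st(); print((Rp.T@((T[:3,3]+155*T[:3,2])-O)).round(1))
plan([(LT(bar(t,-37.3),d),5) for t,d in ((1.4,6),(1.6,10))])
E
```

```text
t 32.075 pos [497.8  66.6 349.1] j [ 0.73  0.51 -1.14  1.97  0.57  0.98 -0.5 ] F [ 4.2  1.3 -1.8] w 17.0
x [-0.19   0.982  0.001] y [0.981 0.19  0.037] z [ 0.037  0.008 -0.999] grasp [503.5  67.9 194.2]
[-35.4 -37.4 194.2]
5 x travel [0.0, -0.007, 0.0052] rot [-0.0135, -0.0002, -0.0002] |t| 0.0087 deg 0.8 mintip 149.0 enderr 0.2
5 x travel [0.0, -0.0059, 0.0056] rot [-0.0139, 0.0, 0.0] |t| 0.0081 deg 0.8 mintip 119.0 enderr 0.3
```

Emit:
carry_out(increments=[{"travel": [0, -0.007, 0.0052], "rot": [-0.0135, 0, 0]}, {"travel": [0, -0.007, 0.0052], "rot": [-0.0135, 0, 0]}, {"travel": [0, -0.007, 0.0052], "rot": [-0.0135, 0, 0]}, {"travel": [0, -0.007, 0.0052], "rot": [-0.0135, 0, 0]}, {"travel": [0, -0.007, 0.0052], "rot": [-0.0135, 0, 0]}, {"travel": [0, -0.0059, 0.0056], "rot": [-0.0139, 0, 0]}, {"travel": [0, -0.0059, 0.0056], "rot": [-0.0139, 0, 0]}, {"travel": [0, -0.0059, 0.0056], "rot": [-0.0139, 0, 0]}, {"travel": [0, -0.0059, 0.0056], "rot": [-0.0139, 0, 0]}, {"travel": [0, -0.0059, 0.0056], "rot": [-0.0139, 0, 0]}, {"travel": [0, 0, 0], "rot": [0, 0, 0]}, {"travel": [0, 0, 0], "rot": [0, 0, 0]}])

```text
clock: 33.58
tool_pos: [439.2, 55.5, 289.2]
tool_rot: [0.055, 0.634, 0.768, 0.068]
contact_force: [8.3, 1.2, 0.2]
gripper_width: 17.2
```

```bash
python3 - <<'E'
from lev import *
T=st(); print((Rp.T@((T[:3,3]+155*T[:3,2])-O)).round(1)); c=cam("wrist")
save(c,"u_w",None,1,proj(c,[bar(1.6,y) for y in(-64,-14,14,64)])); c=cam("scene");save(c,"u_s",(200,120,350,245),5,proj(c,[bar(1.6,y) for y in(-64,-14,14,64)]))
plan([(LT(bar(t,-37.3),10),5) for t in (1.68,1.71,1.75)])
E
```

```text
t 33.575 pos [439.2  55.5 289.2] j [ 0.76  0.44 -1.1   2.21  0.7   0.65 -0.62] F [8.3 1.2 0.2] w 17.2
x [-0.19   0.982  0.001] y [0.967 0.187 0.174] z [ 0.171  0.034 -0.985] grasp [465.7  60.7 136.5]
[-73.8 -37.2 136.5]
5 x travel [-0.0, -0.0011, 0.0024] rot [0.0001, -0.0002, -0.0001] |t| 0.0026 deg 0.0 mintip 106.0 enderr 0.2
5 x travel [-0.0, -0.0004, 0.0009] rot [-0.0, 0.0, 0.0] |t| 0.001 deg 0.0 mintip 101.0 enderr 0.2
5 x travel [-0.0, -0.0005, 0.0013] rot [-0.0, 0.0, 0.0] |t| 0.0014 deg 0.0 mintip 94.0 enderr 0.2
```

View pics/u_w.png

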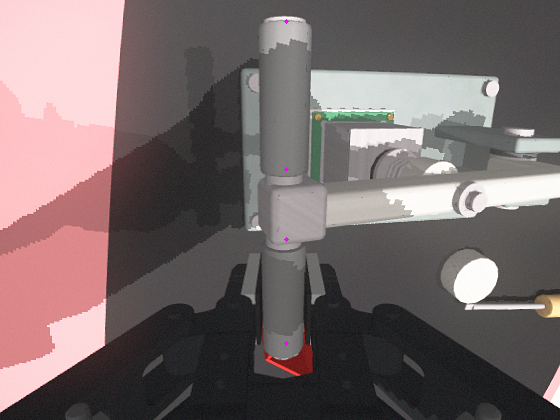

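View pics/u_s.png

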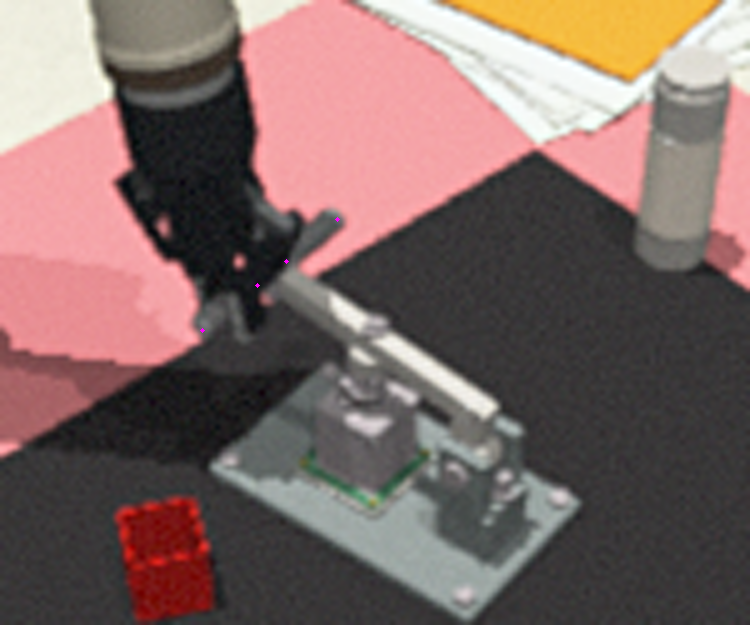

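Emit:
carry_out(increments=[{"travel": [0, 0.0002, 0.0024], "rot": [0, 0, 0]}, {"travel": [0, -0.0009, 0.0024], "rot": [0, 0, 0]}, {"travel": [0, -0.0009, 0.0024], "rot": [0, 0, 0]}, {"travel": [0, -0.0009, 0.0024], "rot": [0, 0, 0]}, {"travel": [0, 0, 0], "rot": [0, 0, 0]}, {"travel": [0, 0, 0], "rot": [0, 0, 0]}])

```text
clock: 34.42
tool_pos: [436.8, 55.1, 278.4]
tool_rot: [0.054, 0.634, 0.769, 0.065]
contact_force: [-4.7, 1.8, 4.7]
gripper_width: 16.6
```

```bash
cat >> lev.py <<'E'
def rep():
    s=arm.sense();T=pose(s);b=Rp.T@((T[:3,3]+155*T[:3,2])-O);r=b-[85,0,78];a=np.arctan2(r[2],r[0]);th=a-np.radians(68.0)
    F=Rp.T@s["contact_force"]; t=np.array([np.sin(a),-np.cos(a)]); n=np.array([np.cos(a),np.sin(a)])
    print("t",s["clock"],"bar",b.round(1),"th",th.round(4),"R",np.hypot(r[0],r[2]).round(1),"Ft",(F[[0,2]]@t).round(2),"Fr",(F[[0,2]]@n).round(2),"Fy",F[1].round(1),"w",round(s["gripper_width"],1))
E
python3 -c "
from lev import *
rep()"
```

```text
t 34.425 bar [-77.1 -37.2 125.6] th 1.6691 R 169.0 Ft 3.35 Fr 5.41 Fy 2.6 w 16.6
```

Emit:
carry_out(increments=[{"travel": [0, -0.0005, 0.002], "rot": [0, 0, 0]}, {"travel": [0, -0.0005, 0.002], "rot": [0, 0, 0]}, {"travel": [0, 0, 0], "rot": [0, 0, 0]}, {"travel": [0, 0, 0], "rot": [0, 0, 0]}])

```text
clock: 34.92
tool_pos: [435.9, 55.0, 274.1]
tool_rot: [0.053, 0.634, 0.769, 0.065]
contact_force: [-7.1, 1.0, 6.0]
gripper_width: 17.0
```

```bash
python3 -c "
from lev import *
rep()"
```

```text
t 34.925 bar [-78.3 -37.2 121.2] th 1.6959 R 168.9 Ft 4.11 Fr 8.07 Fy 2.3 w 17.0
```

Emit:
carry_out(increments=[{"travel": [0, -0.0005, 0.002], "rot": [0, 0, 0]}, {"travel": [0, -0.0005, 0.002], "rot": [0, 0, 0]}, {"travel": [0, 0, 0], "rot": [0, 0, 0]}, {"travel": [0, 0, 0], "rot": [0, 0, 0]}])

```text
clock: 35.42
tool_pos: [435.1, 54.9, 269.8]
tool_rot: [0.053, 0.634, 0.769, 0.064]
contact_force: [-9.8, -0.6, 9.2]
gripper_width: 16.7
```

```bash
python3 -c "
from lev import *
rep()
c=cam('wrist'); save(c,'v_w')"
```

```text
t 35.425 bar [-79.3 -37.2 117. ] th 1.7216 R 168.8 Ft 6.68 Fr 11.62 Fy 1.3 w 16.7
```

View pics/v_w.png

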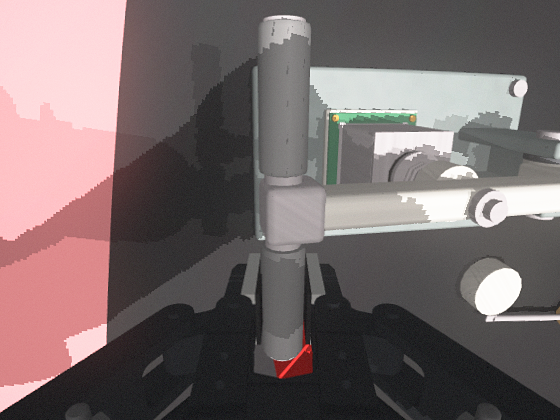

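Emit:
carry_out(increments=[{"travel": [0, -0.0008, 0.001], "rot": [0, 0, 0]}, {"travel": [0, -0.0007, 0.0011], "rot": [0, 0, 0]}, {"travel": [0, -0.0006, 0.0011], "rot": [0, 0, 0]}, {"travel": [0, -0.0006, 0.0011], "rot": [0, 0, 0]}, {"travel": [0, 0, 0], "rot": [0, 0, 0]}, {"travel": [0, 0, 0], "rot": [0, 0, 0]}])

```text
clock: 36.22
tool_pos: [433.9, 54.7, 265.6]
tool_rot: [0.054, 0.634, 0.769, 0.065]
contact_force: [-7.9, 1.2, 10.0]
gripper_width: 16.5
```

```bash
python3 -c "
from lev import *
rep()
c=cam('wrist'); save(c,'w_w',(300,90,560,280),3); save(cam('scene'),'w_s',(230,150,340,240),7)
rep()"
```

```text
t 36.225 bar [-80.2 -37.2 112.8] th 1.747 R 168.8 Ft 8.26 Fr 9.47 Fy 2.7 w 16.5
t 36.325 bar [-80.2 -37.2 112.8] th 1.7469 R 168.8 Ft 8.14 Fr 9.8 Fy 2.1 w 17.0
```

View pics/w_w.png

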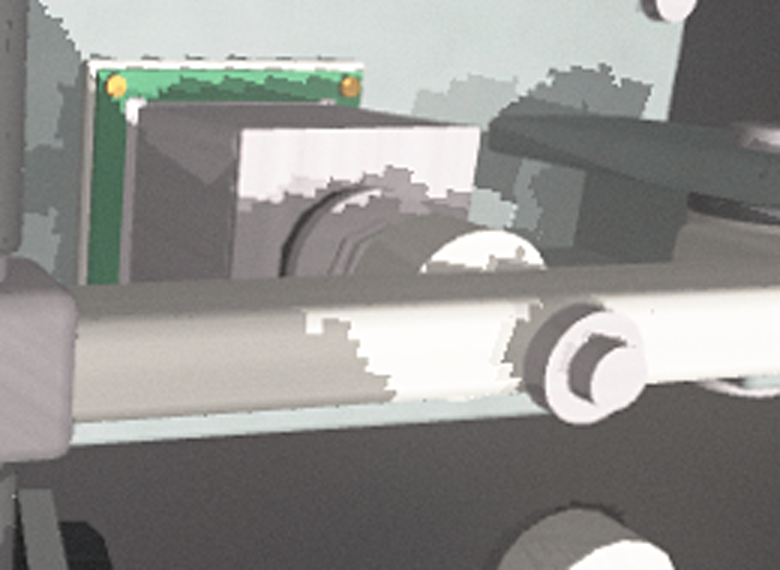

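View pics/w_s.png

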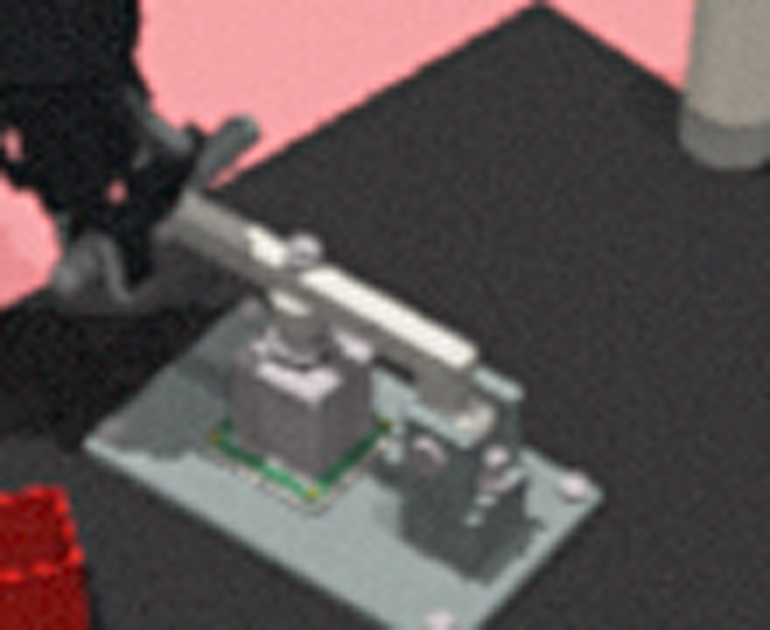

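```bash
python3 - <<'E'
import cv2,numpy as np
for n in("u_w","w_full"):
    pass
a=cv2.imread("pics/u_w.png")[170:230,430:520]
cv2.imwrite("pics/x_u.png",cv2.resize(a,None,fx=8,fy=8,interpolation=cv2.INTER_CUBIC))
from lev import *
rep(); c=cam("wrist"); save(c,"x_now",(460,175,550,235),8)
E
```

```text
t 36.325 bar [-80.2 -37.2 112.8] th 1.7469 R 168.8 Ft 8.14 Fr 9.8 Fy 2.1 w 17.0
```

View pics/x_u.png

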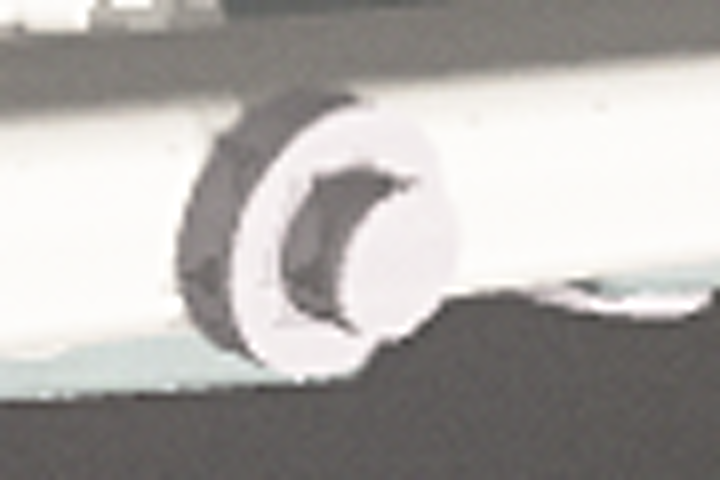

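View pics/x_now.png

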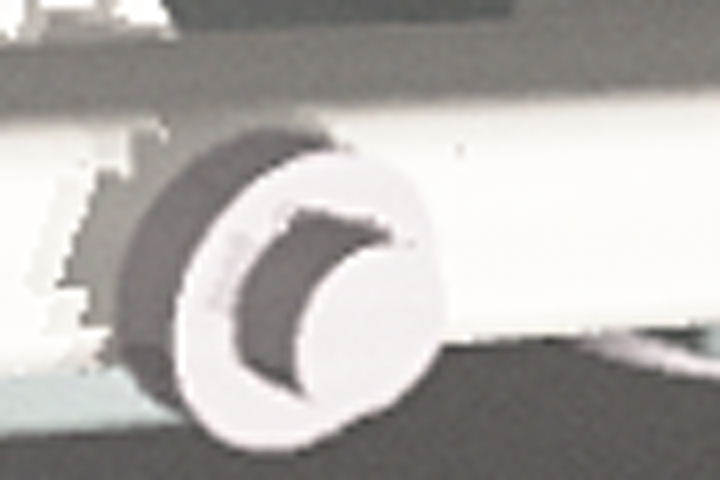

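```bash
python3 - <<'E'
from lev import *
from scipy.optimize import least_squares
c=cam("wrist"); he=c["hand_eye"]
Tu=np.eye(4);Tu[:3,:3]=np.array([[-.19,.982,.001],[.967,.187,.174],[.171,.034,-.985]]).T;Tu[:3,3]=[439.2,55.5,289.2]
for nm,T,th,uv in (("u",Tu,1.603,(472.6,199.8)),("now",pose(),1.7469,(498,212))):
    M=np.linalg.inv(T@he); c["R"]=M[:3,:3];c["t"]=M[:3,3]
    def X(d,h):
        a=-(th-1.75); v=np.array([-d,0,h]); ca,sa=np.cos(a),np.sin(a)
        # lever raised by (1.75-th): front goes up
        return W([85+v[0]*ca+v[2]*sa,0,78-(v[0]*sa)+v[2]*ca])
    r=least_squares(lambda q:(proj(c,X(q[0],q[1]))[0]-uv),[85,40]); print(nm,r.x,r.cost)
    r=least_squares(lambda q:(proj(c,X(85,q[0]))[0]-uv),[40]); print(nm,r.x,r.fun)
print(pose()[:3,3])
E
```

```text
u [89.83681126 52.23584634] 2.6253290925755273e-26
u [48.33894042] [ 1.19602141 -3.58113269]
now [88.76598738 55.72711799] 8.550494906126756e-25
now [52.22809788] [ 1.4791574  -3.52204079]
[433.89329139  54.6296224  265.64442598]
```

Emit:
carry_out(increments=[{"travel": [0, -0.0004, 0.0008], "rot": [0, 0, 0]}, {"travel": [0, -0.0003, 0.0007], "rot": [0, 0, 0]}, {"travel": [0, 0, 0], "rot": [0, 0, 0]}, {"travel": [0, 0, 0], "rot": [0, 0, 0]}, {"travel": [0, 0, 0], "rot": [0, 0, 0]}, {"travel": [0, 0, 0], "rot": [0, 0, 0]}])

```text
clock: 37.17
tool_pos: [433.6, 54.6, 264.1]
tool_rot: [0.054, 0.634, 0.769, 0.065]
contact_force: [-7.5, 0.6, 11.0]
gripper_width: 16.7
```

```bash
python3 - <<'E'
from lev import *
rep(); c=cam("wrist"); save(c,"y_w"); save(c,"y_now",(460,175,550,235),8); save(cam("top"),"y_t",(195,180,295,285),5.5); rep()
E
```

```text
t 37.175 bar [-80.5 -37.2 111.3] th 1.7563 R 168.8 Ft 9.4 Fr 9.3 Fy 2.1 w 16.7
t 37.275 bar [-80.5 -37.2 111.3] th 1.7562 R 168.8 Ft 9.48 Fr 9.05 Fy 1.2 w 16.8
```

View pics/y_now.png

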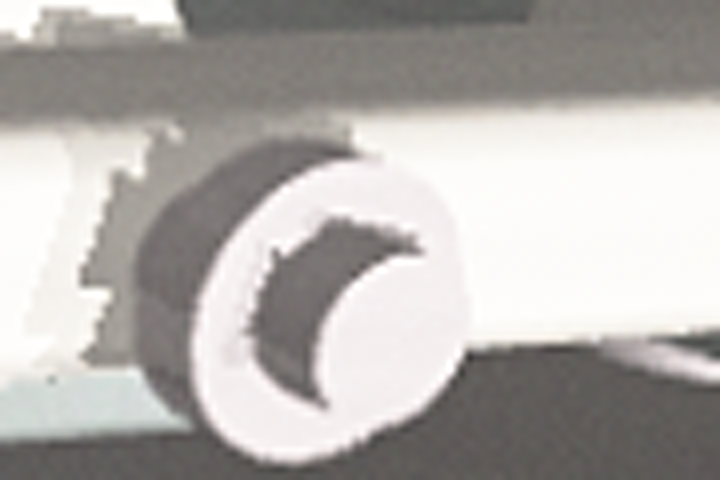

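View pics/y_w.png

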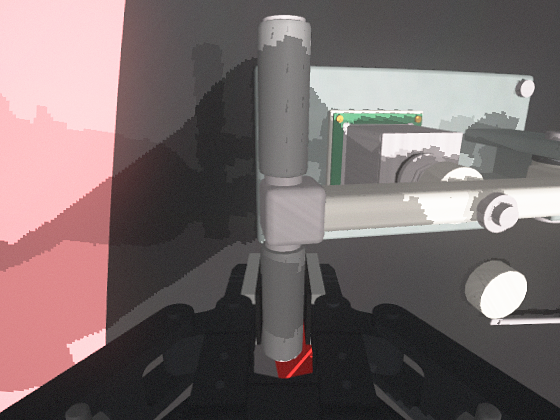

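Emit:
carry_out(increments=[{"travel": [0, 0, 0], "rot": [0, 0, 0]}, {"travel": [0, 0, 0], "rot": [0, 0, 0]}, {"travel": [0, 0, 0], "rot": [0, 0, 0]}, {"travel": [0, 0, 0], "rot": [0, 0, 0]}, {"travel": [0, 0, 0], "rot": [0, 0, 0]}, {"travel": [0, 0, 0], "rot": [0, 0, 0]}, {"travel": [0, 0, 0], "rot": [0, 0, 0]}, {"travel": [0, 0, 0], "rot": [0, 0, 0]}, {"travel": [0, 0, 0], "rot": [0, 0, 0]}, {"travel": [0, 0, 0], "rot": [0, 0, 0]}, {"travel": [0, 0, 0], "rot": [0, 0, 0]}, {"travel": [0, 0, 0], "rot": [0, 0, 0]}, {"travel": [0, 0, 0], "rot": [0, 0, 0]}, {"travel": [0, 0, 0], "rot": [0, 0, 0]}, {"travel": [0, 0, 0], "rot": [0, 0, 0]}, {"travel": [0, 0, 0], "rot": [0, 0, 0]}, {"travel": [0, 0, 0], "rot": [0, 0, 0]}, {"travel": [0, 0, 0], "rot": [0, 0, 0]}, {"travel": [0, 0, 0], "rot": [0, 0, 0]}, {"travel": [0, 0, 0], "rot": [0, 0, 0]}])

```text
clock: 39.78
tool_pos: [433.5, 54.6, 264.1]
tool_rot: [0.054, 0.634, 0.769, 0.065]
contact_force: [-7.6, 1.2, 11.1]
gripper_width: 17.2
```

Emit:
carry_out(increments=[{"travel": [0, 0, 0], "rot": [0, 0, 0]}, {"travel": [0, 0, 0], "rot": [0, 0, 0]}, {"travel": [0, 0, 0], "rot": [0, 0, 0]}, {"travel": [0, 0, 0], "rot": [0, 0, 0]}, {"travel": [0, 0, 0], "rot": [0, 0, 0]}, {"travel": [0, 0, 0], "rot": [0, 0, 0]}, {"travel": [0, 0, 0], "rot": [0, 0, 0]}, {"travel": [0, 0, 0], "rot": [0, 0, 0]}, {"travel": [0, 0, 0], "rot": [0, 0, 0]}, {"travel": [0, 0, 0], "rot": [0, 0, 0]}, {"travel": [0, 0, 0], "rot": [0, 0, 0]}, {"travel": [0, 0, 0], "rot": [0, 0, 0]}, {"travel": [0, 0, 0], "rot": [0, 0, 0]}, {"travel": [0, 0, 0], "rot": [0, 0, 0]}, {"travel": [0, 0, 0], "rot": [0, 0, 0]}, {"travel": [0, 0, 0], "rot": [0, 0, 0]}, {"travel": [0, 0, 0], "rot": [0, 0, 0]}, {"travel": [0, 0, 0], "rot": [0, 0, 0]}, {"travel": [0, 0, 0], "rot": [0, 0, 0]}, {"travel": [0, 0, 0], "rot": [0, 0, 0]}])

```text
clock: 42.28
tool_pos: [433.6, 54.6, 264.1]
tool_rot: [0.054, 0.634, 0.769, 0.065]
contact_force: [-8.3, 0.4, 11.3]
gripper_width: 16.6
```

```bash
python3 - <<'E'
from lev import *
rep(); c=cam("wrist"); save(c,"z_now",(460,175,550,235),8); s=cam("scene")
C=canT([531.1,111.3,45],[0,0,-1],-hv(101))
B=(np.array([[x,y,z,1] for x in(-23,23) for y in(-23,23) for z in (-26,26)])@C.T)[:,:3]
save(s,"z_s",(230,150,340,240),7,proj(s,B)); rep()
for n in ("knob","driver","spray","bin"):
    for m in viewer.masks_of("scene",n)[:1]: print(n,m["p"],m["rect"])
E
```

```text
t 42.275 bar [-80.5 -37.2 111.3] th 1.7561 R 168.8 Ft 9.51 Fr 10.1 Fy 2.0 w 16.6
t 42.375 bar [-80.5 -37.2 111.3] th 1.7564 R 168.8 Ft 8.64 Fr 9.81 Fy 1.5 w 16.7
knob 0.63 [274.8, 253.3, 294.3, 267.3]
driver 0.7 [276.7, 267.8, 333.1, 315.2]
spray 0.85 [325.5, 130.1, 343.4, 175.0]
```

View pics/z_now.png

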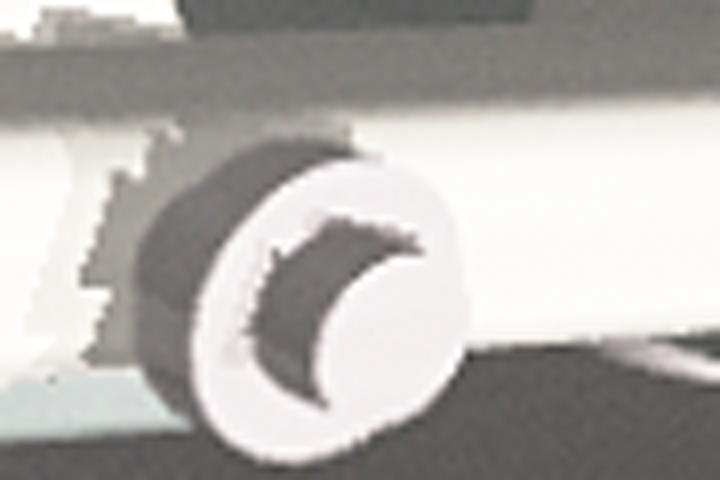

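View pics/z_s.png

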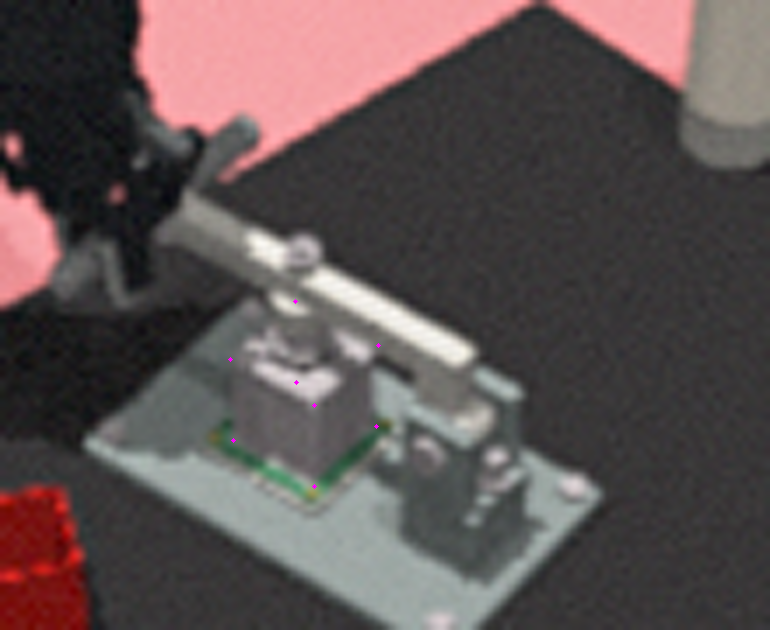

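```bash
python3 -c "
from cell import arm
print(arm.close_job())"
```

```text
the job is handed in; nothing more can be done
None
```

The can is mouth-down on the board over the transformer, let go, and the shoe was held about half pushed in on it when I handed the job in. I laid the can on its side with one grasp, turned it mouth-down with a second, and set it on the board. Then I caught the crossbar between the fingers, pulled it over the front, clamped it and pressed it down to level. I held that for about 5 s and handed in at about 42 s, still gripping.

**Last checks:**
- **Lever and shoe:** the tool pose gives a lever angle of 1.756 rad, and the force at the crossbar read 8.6–9.5 N. Both point to about 5 mm of shoe travel, with no drift during the hold.
- **Can:** in the scene picture it matched the model placed on the board's track to within about 2 mm, and it stood square.
- **Other things:** the knob, screwdriver and spray can were found where they started.

**What disagreed or was not confirmed:**
- **Shoe travel:** just before the last nudge the estimates differed: 4.75 mm from the angle, about 4.0 mm from the force and about 3.7 mm from the collar in the wrist picture. I pushed the crossbar about 1.5 mm further, so all should now lie between about 4.5 and 5.5 mm.
- **Side force:** about 10 N along the lever arm remained, because my grip did not sit exactly on the lever's arc.
- **Bin:** the network did not find it in the last picture. The arm stayed well above it throughout.

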